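# Charge the reaction vessel with packing rings and close it

### The job

Tip all eight white packing rings out of the steel beaker into the open glass vessel in the heating mantle, and stand the empty beaker back upright on the black rubber mat. Then set the glass lid gently on the vessel, centred so that its edge is flush with the flange all round. Do not knock the glassware, and leave the other things on the bench alone.

Things in the scene. Friction and masses are not known exactly. Their poses are not given: they have to be found in the camera images.
- beaker: tapered stainless-steel beaker, 105 mm tall, outer diameter 54 mm at the foot and 62 mm at the mouth (with a thin rolled lip), wall 3 mm, about 0.16 kg, holding the eight rings about 65 mm deep. Origin: centre of its underside; z runs up to the mouth. As it is tipped, the first rings run out before it lies level, the last ones only at 20 to 30 degrees past level, sometimes with a shake.
- beaker_rim (a point): centre of the beaker's mouth, 105 mm above its underside
- vessel: open glass reaction vessel, fixed in one of the two wells of the blue heating mantle (the stoppered flask is in the other). 150 mm tall with a rounded bottom; inside diameter 100 mm; at the top a flat flange of outside diameter 138 mm, 12 mm thick, with an orange O-ring let into its face. Origin: centre of its underside, which lies 25 mm over the bench; z up; the flange face is 175 mm over the bench.
- vessel_mouth (a point): centre of the vessel's mouth, in the flange face (150 mm above the vessel's origin)
- lid: clear glass lid of the vessel, about 0.42 kg: flat flange 138 mm in diameter and 12 mm thick, low dome to 30 mm, an upright middle neck 36 mm in diameter with a blue stopper of the same diameter, top at 94 mm, and two short leaning side necks 36 mm either side of it along y, tops at about 47 mm. It starts upright on the cork disc. Origin: centre of its underside, which rests on the vessel's flange face when it is in place; z up. It is held by nothing but its weight.
- lid_neck (a point): on the axis of the lid's middle neck, 74 mm above the lid's underside: the height to grip it
- mat: black rubber mat, 130 x 130 x 5 mm, fixed on the bench, on which the beaker starts and ends. Origin: centre of its underside; x and y along its edges
- cork: round cork disc, 150 mm in diameter, 8 mm thick, fixed, on which the lid starts. Origin: centre of its underside
- mantle: two-place heating mantle, fixed: case 230 mm deep (along its x) by 380 mm wide (along its y) by 120 mm high, blue top with two round wells, sloped front with two knobs towards the robot. Origin: centre of its footprint, on the bench; the wells' axes lie 18 mm along its x and 95 mm to either side along its y
- flask: round glass flask with a blue stopper, fixed in the other well; its neck is 39 mm thick and rises to 201 mm over the bench. To be left alone. Origin: its lowest point, 27 mm over the bench
- reagent: amber reagent bottle with a blue cap, 72 mm in diameter, 145 mm tall, loose, to be left alone. Origin: centre of its underside
- washbottle: white wash bottle with a red spout, 62 mm in diameter, about 200 mm tall, loose, to be left alone. Origin: centre of its underside
- spatula: flat steel laboratory spatula, 190 mm long, 20 mm wide at one end, 13 mm at the other, 5 mm thick, lying loose on the bench, to be left alone. Origin: middle of its underside; x along it
- ring0: one of the eight loose white glazed porcelain packing rings, all alike: tube 20 mm in diameter, 20 mm long, 3.8 mm thick, 11 g, slippery. They start in the beaker. Origin: its centre; z along its bore
- ring1: packing ring like ring0
- ring2: packing ring like ring0
- ring3: packing ring like ring0
- ring4: packing ring like ring0
- ring5: packing ring like ring0
- ring6: packing ring like ring0
- ring7: packing ring like ring0
Things that resemble listed ones, but are neither listed nor needed, are in the scene too. Of the things shaped like the beaker, the stainless one is meant.

How it is judged:
On the way, in this order (a step that is already met when the one before it is completed fails the run):
1. all eight rings lie in the vessel (horizontal distance between each of ring0, ring1, ring2, ring3, ring4, ring5, ring6, ring7 and vessel below 0.05 m and z of ring0 in the frame of vessel between 0 and 0.1 m and z of ring1 in the frame of vessel between 0 and 0.1 m and z of ring2 in the frame of vessel between 0 and 0.1 m and z of ring3 in the frame of vessel between 0 and 0.1 m and z of ring4 in the frame of vessel between 0 and 0.1 m and z of ring5 in the frame of vessel between 0 and 0.1 m and z of ring6 in the frame of vessel between 0 and 0.1 m and z of ring7 in the frame of vessel between 0 and 0.1 m), for 0.2 s.
2. the beaker stands upright on the rubber mat, let go (angle between beaker's own z axis and vertical below 0.1 rad and x of beaker in the frame of mat between -0.06 and 0.06 m and y of beaker in the frame of mat between -0.06 and 0.06 m and z of beaker in the frame of mat between 0 and 0.01 m and contact force between the fingers and beaker below 0.1 N), for 0.2 s.
At the end, for the whole second after the job is handed in: All eight rings lie in the vessel; the beaker stands upright (0.1 rad) on the mat, within 60 mm of its middle along each edge, let go; the lid rests on the flange (height within 4 mm), its axis within 8 mm of the vessel's, level within 0.04 rad, at rest (all of step 1 and all of step 2 and horizontal distance between lid and vessel_mouth below 0.008 m and z of lid in the frame of vessel_mouth between -0.004 and 0.004 m and angle between lid's own z axis and vertical below 0.04 rad and linear speed of lid below 0.02 m/s); the robot touches nothing.
It fails at once if a bottle is pushed more than 30 mm or tipped, or the spatula is moved more than 40 mm (distance of any of reagent, washbottle from where it was at the start of the episode above 0.03 m or angle between any of reagent, washbottle's own z axis and vertical above 0.3 rad or distance of spatula from where it was at the start of the episode above 0.04 m).
It fails at once if the stoppered flask is struck (more than 20 N) (contact force between anything else and flask above 20 N).
It fails at once if the beaker is knocked against the vessel (more than 30 N) (contact force between beaker and vessel above 30 N).
It fails at once if the robot strikes the vessel (more than 30 N) (contact force between any of the fingers, the arm and vessel above 30 N).
It fails at once if the lid is dropped onto the vessel or pressed hard on it (more than 60 N) (contact force between lid and vessel above 60 N).
It also fails if it takes over 67 s, if anything falls off the work surface, if the arm or the gripper's body presses on something with over 40 N, if the wrist force passes 120 N, or if a joint passes its speed limit or range.

### The arm

A 6-joint arm with a two-finger parallel gripper is mounted at the origin on the work surface. World frame = base frame: x ahead of the robot, y to its left, z up, the work surface at z = 0. Lengths are in m, angles in rad, forces in N, time in s.
With the tool pointing down it reaches from about 0.325 to 1 m from the base axis. Payload 5.1 kg.
Tool frame: the origin (TCP) lies midway between the tips of the shut fingers; the grasp point (between the pads) lies 19 mm behind it (arm.tcp_to_grasp is the distance from the TCP to the grasp point, in m); z points along the fingers, y is the line along which they close (so a half turn about z gives the same grasp; the last joint's range is limited). The gripper opens to 85 mm and grips with 20 to 120 N. Pads are 22 mm wide; open, the fingers measure 114 mm over their backs; the gripper's body (76 mm by 85 mm) begins 54 mm behind the grasp point. The pads swing forward as they close: fully open they stand 13 mm farther back than shut.
Start: joints at [1.098, 0.124, 1.65, -0, 1.367, -0.083], TCP at [0.247, 0.601, 0.196] pointing down, gripper open.
Joint ranges: [-2.61, 2.61], [-1.02, 2.33], [0.03, 2.71], [-1.35, 4.49], [0.32, 2.68], [-2.91, 2.91]. Speed limits (rad/s): [2.57, 2.57, 3.14, 3.14, 3.14, 3.14].

### API

Orientations are given as a 3x3 rotation matrix whose columns are the frame's x, y, z axes.
In Python, from rig import arm, imaging, job gives the robot as it stands.
- The arm moves only by the tool apply_moves, never from a script. Its argument "moves" is a list that holds one entry, the list of rows, each a list of 6 numbers: the shift along the world's x, y, z each as a share of 20 mm, from -1 to 1, then the turn, a rotation vector about the world's x, y, z each as a share of 0.08 rad, from -1 to 1. In form: [[[x, y, z, rx, ry, rz], ...]]. A call has 1 to 12 rows; each row shifts and turns the commanded pose from where the row before left it; what a row does not reach is not made up. A row lasts 1/12 s, in which the tool goes at most 41.7 mm and 7.16 degrees, less where a joint would pass 70% of its speed; a pose out of reach is approached as far as the arm can. A call with a number of a shift or a turn outside -1 to 1 is refused whole. A call with a gripper value outside its range is refused whole. "fingers" is the opening, from 0 (shut) to 1 (fully open), set as the call begins (left out, the last holds). The fingers move at their own pace and stop on an object; "squeeze" is the grip in N (left out, the last holds). Time passes only in rows, so rows that do not move let the fingers close. It gives the time, the measured TCP pose, the force, the opening and the grip force at its end, in the units of the state.
- arm.state(): the state, without advancing time (a new reading comes with each control period).
- imaging.camera(name): name is "side" or "top" or "wrist"; returns a dict with "frame" (384x512x3 uint8, blue, green, red), "K" (3x3 intrinsics, pixels), "R" (3x3) and "t" (3): a world point X has camera coordinates R X + t. Camera axes: x right, y down, z forward; pixel columns grow to the right and rows downward; lengths in m; the calibration is good to about 2 mm. The wrist camera is an equidistant fisheye: a pixel r from the principal point sees the ray r / f radians off the axis. A picture is of the moment at which its call begins. There is no depth.
- job.sign_off(): hands the job in; it is judged then, once.
The state is a dict: "time": time; "qpos": joint angles; "dq": joint speeds; "joint_torque": joint torques, N m; "ee_pos": TCP position; "eef_rot": TCP orientation; "wrist_force": force on the tool from outside, world axes, zero at the start; "wrist_torque": the same for the moment, N m; "gripper_width": finger opening in m; "grip_force": force on a finger pad.
Only numpy, scipy, OpenCV 4.12 (cv2) and the standard library are available. Lean on these libraries where they do the work, as an engineer would, in place of code of your own. Each camera call takes 0.05 s, during which the arm holds its last target. There are 200 camera calls.

## Working session

There is one attempt and no reset: what is moved stays moved. The work goes in short steps, Python scripts to look and compute and a tool call to move; the robot and the scene stay as the last step left them, time stands still between calls to the robot, and variables do not carry over. Pictures are saved under pics/ and viewed, at most 10 in all, crops included, and the job is handed in when it is done.

Besides the shell and the picture viewer there is one more tool, called after ">>>" by a JSON object that holds its "fn" and its "kwargs", one argument or row to a line. apply_moves: Moves the arm, as the interface text tells. Its arguments: {"type":"object","properties":{"moves":{"type":"array","items":{"type":"array","items":{"type":"array","items":{"type":"number","minimum":-1,"maximum":1}}}},"fingers":{"type":"number"},"squeeze":{"type":"number"}},"required":["moves"]}

```bash
ls; mkdir -p pics
python3 - <<'E'
from rig import arm, imaging, job
import cv2, numpy as np, pickle
d={n:imaging.camera(n) for n in ("top","side")}
pickle.dump(d,open('cams.pkl','wb'))
for n in d:
    cv2.imwrite(f'pics/{n}0.png',cv2.resize(d[n]['frame'],(800,600),interpolation=cv2.INTER_CUBIC))
    print(n,d[n]['K'],d[n]['R'],d[n]['t'], -d[n]['R'].T@d[n]['t'])
print(arm.state())
E
```

```text
pics
top [[372.20592653   0.         251.13095594]
 [  0.         372.20592653 187.57030601]
 [  0.           0.           1.        ]] [[-0.02658706 -0.99964522 -0.00160147]
 [-0.99094411  0.02656651 -0.13162061]
 [ 0.13161646 -0.00191244 -0.99129887]] [-0.0198032   0.57535626  1.00719229] [ 0.43705631 -0.03315519  1.07412561]
side [[458.34605871   0.         255.53852419]
 [  0.         458.34605871 181.35603152]
 [  0.           0.           1.        ]] [[-0.99285968 -0.11858561 -0.01292731]
 [-0.04975023  0.5101383  -0.85865234]
 [ 0.10841853 -0.85187814 -0.51239541]] [0.56929576 0.1768805  1.34060569] [0.42868416 1.11930945 0.84615851]
{'time': 0.1, 'qpos': array([ 1.09841611e+00,  1.24471017e-01,  1.65152895e+00, -1.34482357e-05,
        1.36750816e+00, -8.25840959e-02]), 'dq': array([ 0.00033393, -0.00129601, -0.00417151,  0.00182443,  0.00048272,
       -0.00034386]), 'joint_torque': array([ 4.58657360e-04, -4.24932396e+01, -3.66652179e+01, -7.53731047e-05,
        3.94143237e-03,  1.89095306e-05]), 'ee_pos': array([0.24673937, 0.60068138, 0.19506088]), 'eef_rot': array([[-9.24987528e-01,  3.79996491e-01, -8.59825184e-04],
       [ 3.79997436e-01,  9.24985956e-01, -1.71169879e-03],
       [ 1.44886685e-04, -1.91003140e-03, -9.99998165e-01]]), 'wrist_force': array([-0.0285864 , -0.335283  ,  0.83444865]), 'wrist_torque': array([-0.0233349 , -0.02326148, -0.02512881]), 'grip_force': 0.0, 'gripper_width': 0.08536812772707288}
```

View pics/top0.png

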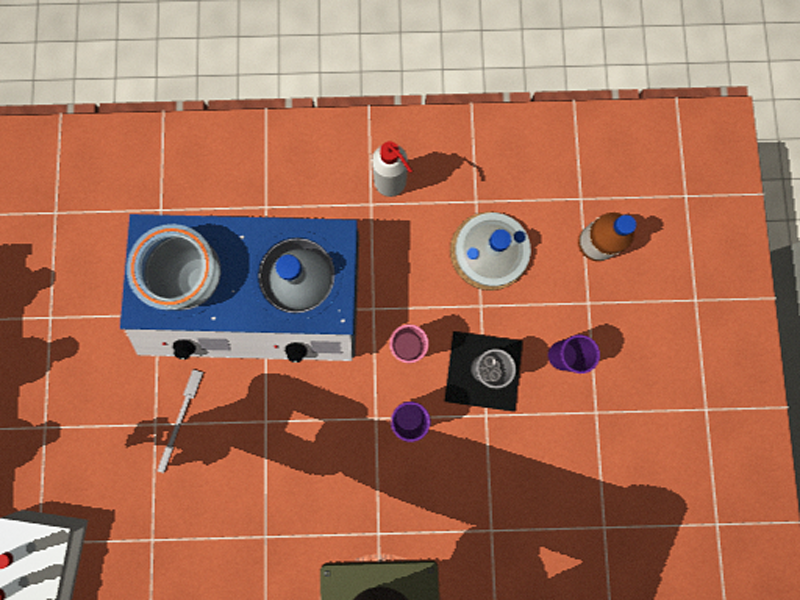

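View pics/side0.png

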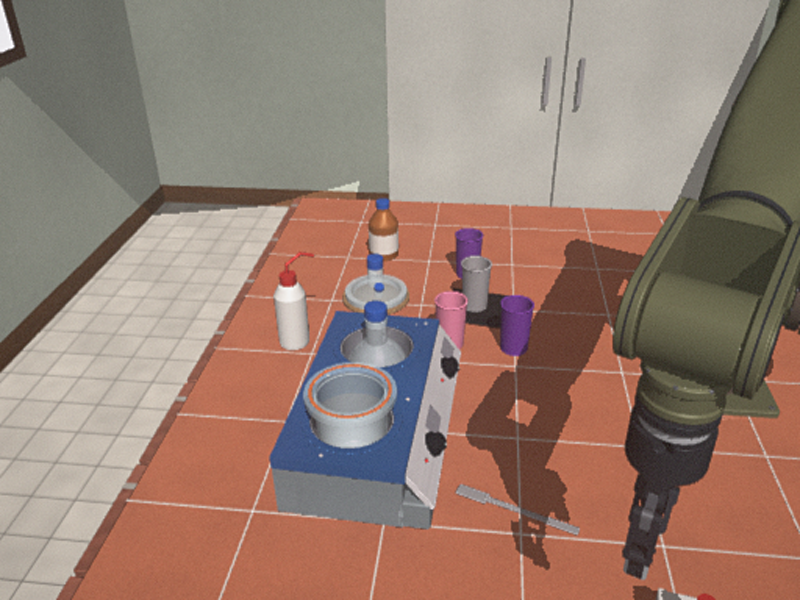

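The top view shows the four cup-like things (800x600 px): steel with rings on the black mat (493,368), pink (408,343), purple (410,421), and purple (574,353). The steel one on the mat, holding white rings, fits the description. The vessel with the orange ring is at (173,267), the flask at (295,275), and the lid on the cork at (492,248).

```bash
cat > h.py <<'E'
import numpy as np, cv2
def ray(c,u,v):
    d=c['R'].T@np.linalg.solve(c['K'],[u,v,1.0]); return -c['R'].T@c['t'],d
def onz(c,u,v,z):
    o,d=ray(c,u,v); return o+d*(z-o[2])/d[2]
def proj(c,X):
    p=c['K']@(c['R']@np.asarray(X,float)+c['t']); return p[:2]/p[2]
E
python3 - <<'E'
from rig import arm
print([a for a in dir(arm) if a[0]!='_'])
import pickle,cv2,numpy as np
from h import *
d=pickle.load(open('cams.pkl','rb'))
s=.64
def blobs(c,mask,mn=15):
    n,l,st,ce=cv2.connectedComponentsWithStats(mask.astype(np.uint8)); return [(st[i].tolist(),ce[i].round(1).tolist()) for i in range(1,n) if st[i,4]>=mn]
for n in d:
    c=d[n];f=c['frame'];hsv=cv2.cvtColor(f,cv2.COLOR_BGR2HSV);b,g,r=[f[:,:,i].astype(int) for i in range(3)]
    if n=='top':
        blk=(f.max(2)<45)
        print('black',blobs(c,blk,300))
        # mat contour
        m=np.zeros(blk.shape,np.uint8);m[205:268,278:340]=blk[205:268,278:340]
        p=cv2.findNonZero(m);box=cv2.minAreaRect(p);print('mat',box)
        for q in list(cv2.boxPoints(box))+[box[0]]: print(onz(c,*q,.005).round(3))
    org=(r>180)&(g>80)&(g<150)&(b<110)
    sub=np.zeros(org.shape,bool)
    if n=='top': sub[135:205,75:150]=1
    else: sub[225:275,190:260]=1
    # orange ring: differ from tile by saturation
    hs=hsv[:,:,0];o=(hs>6)&(hs<16)&(hsv[:,:,1]>110)&(hsv[:,:,2]>150)&sub
    p=cv2.findNonZero(o.astype(np.uint8))
    if p is not None:
        e=cv2.fitEllipse(cv2.convexHull(p));print(n,'oring',len(p),e,onz(c,*e[0],.175).round(3))
    bl=(hs>105)&(hs<125)&(hsv[:,:,1]>180)&(hsv[:,:,2]>150)
    print(n,'blue',blobs(c,bl,15))
big=np.vstack([cv2.resize(d['top']['frame'][195:275,240:400],(800,400),interpolation=cv2.INTER_CUBIC)])
cv2.imwrite('pics/crop1.png',big)
E
```

```text
['PlanningError', 'state', 'tcp_to_grasp']
black [([285, 212, 49, 51, 1457], [306.6, 238.0]), ([207, 359, 73, 25, 483], [252.3, 374.2])]
mat ((309.38690185546875, 237.00155639648438), (45.301849365234375, 45.653770446777344), 7.352379322052002)
[ 0.379 -0.123  0.005]
[ 0.507 -0.145  0.005]
[ 0.487 -0.273  0.005]
[ 0.36  -0.249  0.005]
[ 0.433 -0.197  0.005]
top oring 747 ((92.3875503540039, 166.57443237304688), (66.2001953125, 127.83213806152344), 66.98764038085938) [0.619 0.354 0.175]
top blue [([395, 138, 11, 11, 102], [400.1, 143.0]), ([314, 147, 13, 12, 116], [320.1, 152.7]), ([299, 159, 7, 7, 23], [302.0, 162.0]), ([177, 163, 14, 15, 169], [183.5, 170.3])]
side oring 313 ((216.8333282470703, 245.20034790039062), (40.66437530517578, 66.44031524658203), 107.12869262695312) [0.626 0.299 0.175]
side blue []
```

View pics/crop1.png

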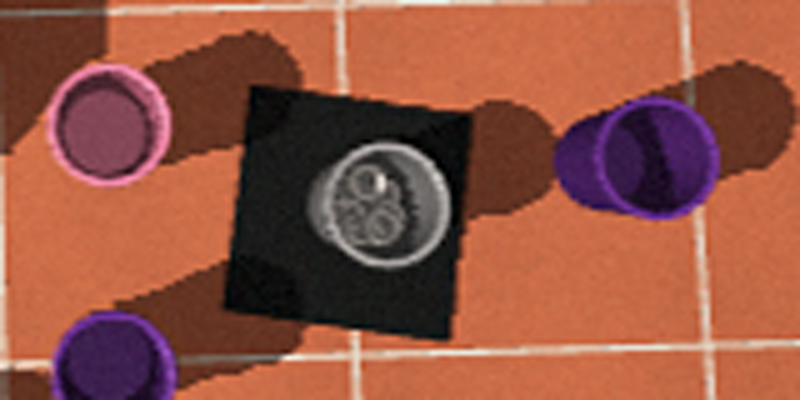

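The crop confirms it: the stainless beaker with white rings sits on the mat, rim centre at crop px (387,205). I'll set out now and use the readings to learn the kinematics.

>>> {"fn": "apply_moves", "kwargs": {
  "moves": [
    [[0,-0.5,1,0,0,0],[0,-1,1,0,0,0],[0.6,-1,1,0,0,0],[0.6,-1,1,0,0,0],[0.6,-1,1,0,-0.5,0],[0.6,-1,1,0,-0.5,0],[0.6,-1,1,0.3,-0.5,0],[0.6,-1,0.8,0.3,-0.5,0.5],[0.6,-1,0,0.3,-0.5,0.5],[0.6,-1,0,0.3,-0.5,0.5],[0.6,-1,0,0.3,-0.5,0.5],[0.6,-1,0,0,0,0]]
  ],
  "fingers": 1
}}

```text
time: 1.1
ee_pos: [0.3662, 0.3696, 0.3516]
eef_rot: [[-0.944, 0.201, 0.263], [0.246, 0.958, 0.149], [-0.222, 0.206, -0.953]]
wrist_force: [0.7, 0.4, -1.0]
gripper_width: 0.0854
grip_force: 0.0
```

Run:
```python
from rig import arm
import pickle,numpy as np
s=arm.state(); pickle.dump(s,open('s1.pkl','wb'));print(s['qpos'].round(4),s['ee_pos'],s['time'])
from h import *
d=pickle.load(open('cams.pkl','rb'));t=d['top'];sd=d['side']
for n,u,v,z in [('beaker',317.4,236,.11),('pink',261.8,220,.105),('purL',263,269.4,.105),('purR',371.6,226.6,.105),('lidstop',320.1,152.7,.102),('flask',183.5,170.3,.201),('vessel',110.7,171.2,.175),('reag',400.1,143,.145),('wash',249,97,.17),('spat1',124,238,.005),('spat2',103,301,.005)]:
    print(n,onz(t,u,v,z).round(3))
print('vessel side',onz(sd,224.6,250,.175).round(3))
```

```text
[ 0.7242 -0.4265  1.9077 -0.0639  1.3597 -0.6114] [0.36621926 0.36963738 0.35161164] 1.1
beaker [ 0.435 -0.202  0.11 ]
pink [ 0.48  -0.06   0.105]
purL [ 0.354 -0.06   0.105]
purR [ 0.455 -0.344  0.105]
lidstop [ 0.655 -0.221  0.102]
flask [0.599 0.125 0.201]
vessel [0.606 0.308 0.175]
reag [ 0.665 -0.419  0.145]
wash [ 0.789 -0.036  0.17 ]
spat1 [0.444 0.331 0.005]
spat2 [0.271 0.386 0.005]
vessel side [0.605 0.315 0.175]
```

>>> {"fn": "apply_moves", "kwargs": {
  "moves": [
    [[0.5,-1,0,0,-0.5,0],[0.5,-1,0,0,-0.5,0],[0.5,-1,0,0,-0.5,0],[0,-1,0,0,-0.5,0],[0,-1,0,0,-0.5,0],[0,-1,0,0.5,0,0],[0,-1,0,0.5,0,0],[0,-1,0,0.5,0,0],[0,-1,0,0.5,0,0],[0,-1,0,0,0,-0.5],[0,-1,0,0,0,-0.5],[0,-1,0,0,0,0]]
  ]
}}

```text
time: 2.1
ee_pos: [0.3964, 0.1305, 0.3518]
eef_rot: [[-0.853, 0.231, 0.468], [0.379, 0.891, 0.25], [-0.359, 0.391, -0.847]]
wrist_force: [-0.9, -0.0, -0.8]
gripper_width: 0.0854
grip_force: 0.0
```

```bash
cat > kin.py <<'E'
import numpy as np,pickle
from scipy.spatial.transform import Rotation as Ro
from scipy.optimize import least_squares
Rz=lambda a:Ro.from_euler('z',a).as_matrix()
Ry=lambda a:Ro.from_euler('y',a).as_matrix()
C=Rz(np.pi/2)
def fk(q,P):
    h,a,l2,e,l3,l6,dy=P
    R1=Rz(q[0]);R2=R1@Ry(q[1]);R3=R2@Ry(q[2]);R5=R3@Rz(q[3])@Ry(q[4])
    p=np.array([0,0,h])+R1@[a,dy,0]+R2@[0,0,l2]+R3@[e,0,l3]+R5@[0,0,l6]
    return p,R5@Rz(q[5])@C
E
python3 - <<'E'
from rig import arm
from kin import *
s0=dict(qpos=np.array([1.09841611,.124471017,1.65152895,-1.3448e-5,1.36750816,-.0825840959]),ee_pos=np.array([.24673937,.60068138,.19506088]))
s1=pickle.load(open('s1.pkl','rb'));s2=arm.state();pickle.dump(s2,open('s2.pkl','wb'))
S=[s0,s1,s2]
for s in S[1:]: print(s['qpos'].round(3),s['ee_pos'].round(3)); print(np.abs(fk(s['qpos'],np.zeros(7))[1]-s['eef_rot']).max())
f=lambda P:np.concatenate([fk(s['qpos'],P)[0]-s['ee_pos'] for s in S])
r=least_squares(f,[.3,0,.4,0,.4,.2,-.05]);print(r.x,np.abs(r.fun).max(),np.linalg.svd(r.jac)[1])
np.save('P.npy',r.x)
E
```

```text
[ 0.724 -0.426  1.908 -0.064  1.36  -0.611] [0.366 0.37  0.352]
3.0531133177191805e-16
[-0.003 -0.898  2.22   0.263  1.324 -1.237] [0.396 0.131 0.352]
3.3306690738754696e-16
[ 2.23200022e-01 -1.01175270e-08  4.52400016e-01  4.24000375e-02
  6.13100015e-01  3.10599998e-01  5.36000011e-02] 2.59391624846117e-09 [3.41560585 2.44390576 1.73434553 0.50732289 0.22986951 0.203053
 0.03949524]
```

```bash
cat >> kin.py <<'E'
P=np.array([.2232,0,.4524,.0424,.6131,.3106,.0536])
LO=np.array([-2.61,-1.02,.03,-1.35,.32,-2.91]);HI=np.array([2.61,2.33,2.71,4.49,2.68,2.91])
def ik(p,R):
    h,a,l2,e,l3,l6,dy=P
    w=p-l6*R[:,2]; r=np.hypot(w[0],w[1])
    if r<abs(dy): return None
    q1=np.arctan2(w[1],w[0])-np.arcsin(dy/r); X=np.sqrt(r*r-dy*dy); Z=w[2]-h
    L=np.hypot(e,l3); D=np.hypot(X,Z); c=(D*D-l2*l2-L*L)/(2*l2*L)
    if abs(c)>1: return None
    t=np.arccos(c)                       # angle of effective forearm
    q2=np.arctan2(X,Z)-np.arctan2(L*np.sin(t),l2+L*np.cos(t)); q3=t-np.arctan2(e,l3)
    M=(Rz(q1)@Ry(q2+q3)).T@R@C.T
    q5=np.arccos(np.clip(M[2,2],-1,1)); q4=np.arctan2(M[1,2],M[0,2]); q6=np.arctan2(M[2,1],-M[2,0])
    if q4<-1.57+.02: q4+=2*np.pi
    return np.array([q1,q2,q3,q4,q5,q6])
def margin(q): return -9 if q is None else min((q-LO).min(),(HI-q).min())
def grasprot(psi,beta,flip=0):
    z=np.array([np.cos(psi)*np.cos(beta),np.sin(psi)*np.cos(beta),-np.sin(beta)])
    y=np.array([-np.sin(psi),np.cos(psi),0])*(1-2*flip)
    return np.c_[np.cross(y,z),y,z]
def tip(phi,tau): return Ro.from_rotvec(tau*np.array([-np.sin(phi),np.cos(phi),0])).as_matrix()
E
python3 - <<'E'
from kin import *
for f in('s1.pkl','s2.pkl'):
    s=pickle.load(open(f,'rb'));print(np.abs(ik(s['ee_pos'],s['eef_rot'])-s['qpos']).max())
B=np.array([.435,-.202,.005]);V=np.array([.606,.311,.175]);zg=.06;G=.019
cups=np.array([[.48,-.06],[.354,-.06],[.455,-.344]])
out=[]
D=np.deg2rad
for psi in D(np.arange(-120,121,15)):
  for beta in D([15,25,35,45]):
    for fl in(0,1):
      R=grasprot(psi,beta,fl); g=B+[0,0,zg]; tcp=g+G*R[:,2]
      m=min(margin(ik(tcp-k*R[:,2],R)) for k in(0,.08)); m=min(m,margin(ik(tcp+[0,0,.25],R)))
      if m<.05: continue
      pts=np.array([tcp-R[:,2]*k for k in np.linspace(.08,.33,6)])
      if any(p[2]<.17 and np.hypot(*(cups-p[:2]).T).min()<.085 for p in pts): continue
      for phi in D(np.arange(-180,180,15)):
        for gam in D(np.arange(-180,180,15)):
          d=np.array([np.cos(phi),np.sin(phi),0]);mm=m;cl=9
          for tau in D([0,30,60,90,120]):
            Rt=tip(phi,tau)@Rz(gam); rim=V+[0,0,.055]-.015*d
            gg=rim+Rt@[0,0,zg-.105]; Rp=Rt@R; tp=gg+G*Rp[:,2]
            mm=min(mm,margin(ik(tp,Rp)))
            if mm<.05: break
            pp=np.array([tp-Rp[:,2]*k for k in(.073,.15,.25,.33)]); cl=min(cl,pp[:,2].min())
          if mm<.05 or cl<.235: continue
          out.append((mm,cl,*np.rad2deg([psi,beta]).round(),fl,*np.rad2deg([phi,gam]).round()))
print(len(out))
for o in sorted(out,key=lambda o:-min(o[0],.35)-1.0*min(o[1],.28))[:25]: print([float(round(x,3)) for x in o])
E
```

```text
4.440892098500626e-16
4.440892098500626e-16
0
```

```bash
cat > search.py <<'E'
from kin import *
B=np.array([.435,-.202,.005]);V=np.array([.606,.311,.175]);G=.019;D=np.deg2rad
cups=np.array([[.48,-.06],[.354,-.06],[.455,-.344]])
for zg in(.065,):
  gr=[]
  for psi in np.arange(-180,180,15):
   for beta in range(15,80,10):
    for fl in(0,1):
      R=grasprot(D(psi),D(beta),fl); g=B+[0,0,zg]; tcp=g+G*R[:,2]
      m=min(margin(ik(tcp,R)),margin(ik(tcp-.06*R[:,2],R)))
      pts=np.array([tcp-R[:,2]*k for k in np.linspace(.08,.33,6)])
      cc=min([np.hypot(*(cups-p[:2]).T).min() for p in pts if p[2]<.16] or [1])
      if m>.03: gr.append((psi,beta,fl,round(float(m),2),round(float(cc),3)))
  print(len(gr)); print([x for x in gr if x[1]<=55])
  po=[]
  for psi,beta,fl,m,cc in gr:
    R=grasprot(D(psi),D(beta),fl)
    for phi in D(np.arange(-180,180,20)):
      for gam in D(np.arange(-180,180,20)):
        d=np.array([np.cos(phi),np.sin(phi),0]);mm=9;cl=9
        for tau in D([115,90,60,20]):
            Rt=tip(phi,tau)@Rz(gam); rim=V+[0,0,.055]-.015*d
            gg=rim+Rt@[0,0,zg-.105]; Rp=Rt@R; tp=gg+G*Rp[:,2]
            mm=min(mm,margin(ik(tp,Rp)))
            if mm<.03: break
            cl=min(cl,min((tp-Rp[:,2]*k)[2] for k in(.073,.15,.25,.33)))
        if mm>.03: po.append((psi,beta,fl,*np.rad2deg([phi,gam]).round(),round(float(min(m,mm)),2),round(float(cl),3),cc))
  print(len(po))
  for o in sorted(po,key=lambda o:-min(o[5],.3)-min(o[6],.26))[:30]: print(*o)
E
python3 search.py
```

```text
279
[(np.int64(-180), 15, 0, 0.46, 0.143), (np.int64(-180), 15, 1, 0.46, 0.143), (np.int64(-180), 25, 0, 0.58, 0.142), (np.int64(-180), 25, 1, 0.58, 0.142), (np.int64(-180), 35, 0, 0.71, 0.142), (np.int64(-180), 35, 1, 0.71, 0.142), (np.int64(-180), 45, 0, 0.84, 0.142), (np.int64(-180), 45, 1, 0.84, 0.142), (np.int64(-180), 55, 0, 0.89, 0.142), (np.int64(-180), 55, 1, 0.89, 0.142), (np.int64(-165), 15, 0, 0.55, 0.127), (np.int64(-165), 15, 1, 0.55, 0.127), (np.int64(-165), 25, 0, 0.66, 0.127), (np.int64(-165), 25, 1, 0.66, 0.127), (np.int64(-165), 35, 0, 0.78, 0.126), (np.int64(-165), 35, 1, 0.78, 0.126), (np.int64(-165), 45, 0, 0.9, 0.126), (np.int64(-165), 45, 1, 0.86, 0.126), (np.int64(-165), 55, 0, 0.85, 0.133), (np.int64(-165), 55, 1, 0.82, 0.133), (np.int64(-150), 15, 0, 0.63, 0.101), (np.int64(-150), 15, 1, 0.63, 0.101), (np.int64(-150), 25, 0, 0.69, 0.101), (np.int64(-150), 25, 1, 0.69, 0.101), (np.int64(-150), 35, 0, 0.76, 0.102), (np.int64(-150), 35, 1, 0.76, 0.102), (np.int64(-150), 45, 0, 0.84, 0.105), (np.int64(-150), 45, 1, 0.72, 0.105), (np.int64(-150), 55, 0, 0.79, 0.
[... 6418 characters left out ...]
0 40.0 0.67 0.246 0.127
-135 65 0 -80.0 60.0 0.67 0.246 0.127
-135 65 0 -60.0 80.0 0.67 0.246 0.127
-135 65 0 -40.0 100.0 0.5 0.246 0.127
-120 65 0 -120.0 0.0 0.48 0.246 0.124
-120 65 0 -100.0 20.0 0.6 0.246 0.124
-120 65 0 -80.0 40.0 0.6 0.246 0.124
-120 65 0 -60.0 60.0 0.6 0.246 0.124
-120 65 0 -40.0 80.0 0.47 0.246 0.124
-105 65 0 -120.0 -20.0 0.53 0.246 0.123
-105 65 0 -100.0 0.0 0.53 0.246 0.123
-105 65 0 -80.0 20.0 0.53 0.246 0.123
-105 65 0 -60.0 40.0 0.53 0.246 0.123
-105 65 0 -40.0 60.0 0.44 0.246 0.123
-75 65 0 -120.0 -40.0 0.4 0.246 0.128
-75 65 0 -100.0 -20.0 0.4 0.246 0.128
-75 65 0 -80.0 0.0 0.4 0.246 0.128
-75 65 0 -60.0 20.0 0.4 0.246 0.128
-75 65 0 -40.0 40.0 0.4 0.246 0.128
```

```bash
cat > search2.py <<'E'
from kin import *
B=np.array([.435,-.202,.005]);V=np.array([.606,.311,.175]);G=.019;D=np.deg2rad;zg=.065
s=pickle.load(open('s2.pkl','rb'))
po=[]
for psi in range(15,80,15):
 for beta in (25,35,45):
  for fl in(0,1):
    R=grasprot(D(psi),D(beta),fl); tcp=B+[0,0,zg]+G*R[:,2]
    m=min(margin(ik(tcp-k*R[:,2],R)) for k in(0,.1))
    if m<.1: continue
    for phi in np.arange(-180,180,15):
      for gam in np.arange(-180,180,15):
        d=np.array([np.cos(D(phi)),np.sin(D(phi)),0]);mm=m;cl=9;rim=V+[0,0,.055]-.015*d
        for tau in D([120,90,60,30,0]):
            Rt=tip(D(phi),tau)@Rz(D(gam))
            Rp=Rt@R; tp=rim+Rt@[0,0,zg-.105]+G*Rp[:,2]
            mm=min(mm,margin(ik(tp,Rp)))
            if mm<.1: break
            if tau>1: cl=min(cl,min((tp-Rp[:,2]*k)[2] for k in(.073,.15,.25,.33)))
        if mm<.1 or cl<.23: continue
        # carry, upright, yaw turning, lifted
        a=B+[0,0,.26+.0]; b=rim-[0,0,.105]
        qs=[ik(a+(b-a)*t+[0,0,zg]+G*(Rz(D(gam)*t)@R)[:,2],Rz(D(gam)*t)@R) for t in np.linspace(0,1,9)]
        qs=[ik(tcp+[0,0,.13],R)]+qs
        mm=min([mm]+[margin(q) for q in qs])
        if mm<.1: continue
        po.append((psi,beta,fl,phi,gam,round(float(mm),2),round(float(cl),3),(tp-Rp[:,2]*.33).round(2)))
print(len(po))
for o in sorted(po,key=lambda o:abs(o[4])/300-min(o[5],.4)-2*min(o[6],.28))[:25]: print(*o)
E
python3 search2.py
```

```text
1182
60 25 1 60 0 0.44 0.264 [0.46 0.05 0.32]
75 25 1 75 0 0.59 0.264 [0.53 0.02 0.32]
75 35 1 75 0 0.54 0.264 [0.54 0.05 0.37]
60 25 1 75 0 0.44 0.262 [0.46 0.05 0.32]
60 35 1 75 0 0.45 0.262 [0.47 0.08 0.37]
75 25 1 90 0 0.45 0.262 [0.53 0.02 0.32]
75 45 1 75 0 0.45 0.262 [0.55 0.08 0.41]
60 35 1 60 0 0.39 0.264 [0.47 0.08 0.37]
75 25 1 60 0 0.38 0.262 [0.53 0.03 0.32]
60 25 1 15 0 0.43 0.251 [0.45 0.06 0.32]
60 35 1 0 0 0.48 0.245 [0.46 0.09 0.37]
60 25 1 0 0 0.42 0.243 [0.45 0.07 0.32]
75 25 1 15 0 0.49 0.243 [0.52 0.03 0.32]
60 25 1 75 15 0.54 0.264 [0.53 0.02 0.32]
60 35 1 75 15 0.54 0.264 [0.54 0.05 0.37]
75 25 1 60 -15 0.48 0.264 [0.46 0.05 0.32]
75 25 1 90 15 0.58 0.264 [0.61 0.01 0.32]
75 35 1 90 15 0.45 0.264 [0.61 0.04 0.37]
45 35 1 75 15 0.45 0.262 [0.47 0.08 0.37]
60 25 1 90 15 0.45 0.262 [0.53 0.02 0.32]
60 45 1 75 15 0.45 0.262 [0.55 0.08 0.41]
75 25 1 75 -15 0.48 0.262 [0.46 0.05 0.32]
75 25 1 75 15 0.47 0.262 [0.6  0.01 0.32]
75 35 1 75 -15 0.45 0.262 [0.47 0.08 0.37]
60 45 1 75 0 0.35 0.261 [0.49 0.11 0.41]
```

```bash
cat > plan.py <<'E'
from kin import *
from rig import arm
def start():
    s=arm.state(); return s['ee_pos'].copy(),s['eef_rot'].copy()
def seg(p,R,p2,R2,n=None,name='',q0=None):
    dp=p2-p; rv=Ro.from_matrix(R2@R.T).as_rotvec()
    need=max(np.abs(dp).max()/.02,np.abs(rv).max()/.08); n=n or int(np.ceil(need+.01))
    ms=[];sp=0;pq=None
    for t in np.linspace(0,1,n+1):
        q=ik(p+dp*t,Ro.from_rotvec(rv*t).as_matrix()@R); ms.append(margin(q))
        if pq is not None and q is not None: sp=max(sp,np.abs((q-pq)*12/[2.57,2.57,3.14,3.14,3.14,3.14]).max())
        pq=q
    print(name,'rows',n,'share',(dp/.02/n).round(3).tolist(),(rv/.08/n).round(3).tolist(),'minmargin %.2f at %d speed %.2f'%(min(ms),int(np.argmin(ms)),sp),'end',p2.round(3).tolist(),'q',pq.round(2).tolist() if pq is not None else None)
    return p2,R2
D=np.deg2rad
B=np.array([.435,-.202,.005]);V=np.array([.606,.311,.175]);G=.022;zg=.075
psi,beta,fl=45,25,1
RG=grasprot(D(psi),D(beta),fl); TG=B+[0,0,zg]+G*RG[:,2]
def pour(phi,gam,tau,rim):
    Rt=tip(D(phi),D(tau))@Rz(D(gam)); Rp=Rt@RG
    return np.asarray(rim)+Rt@[0,0,zg-.105]+G*Rp[:,2],Rp
E
python3 - <<'E'
from plan import *
p,R=start()
pre=TG-.11*RG[:,2]; hi=pre+[0,0,.2]
a=seg(p,R,hi,RG,None,'toHi'); a=seg(*a,pre,RG,None,'down'); a=seg(*a,TG,RG,None,'in')
for phi,gam in((75,15),(75,30),(90,30),(60,15),(60,30)):
  print('---',phi,gam)
  d=np.array([np.cos(D(phi)),np.sin(D(phi)),0]);rim=lambda z:np.r_[(V-.02*d)[:2],z]
  a=seg(TG,RG,TG+[0,0,.26],RG,None,'lift'); a=seg(*a,*pour(phi,gam,0,rim(.345)),None,'carry')
  for tau,z in((45,.315),(75,.265),(90,.237),(115,.232),(125,.235)): a=seg(*a,*pour(phi,gam,tau,rim(z)),None,'tip%d'%tau)
E
```

```text
toHi rows 20 share [-0.045, -0.972, -0.087] [0.948, 0.486, -0.832] minmargin 0.12 at 1 speed 0.55 end [0.379, -0.258, 0.317] q [-1.31, -0.19, 2.06, 0.97, 1.88, -0.51]
down rows 11 share [0.0, 0.0, -0.909] [0.0, 0.0, 0.0] minmargin 0.54 at 11 speed 0.16 end [0.379, -0.258, 0.117] q [-1.31, 0.1, 2.17, 0.91, 1.65, -0.84]
in rows 4 share [0.881, 0.881, -0.581] [0.0, 0.0, 0.0] minmargin 0.47 at 4 speed 0.24 end [0.449, -0.188, 0.071] q [-1.11, 0.14, 2.24, 1.04, 1.47, -0.85]
--- 75 15
lift rows 14 share [0.0, 0.0, 0.929] [0.0, 0.0, 0.0] minmargin 0.47 at 1 speed 0.19 end [0.449, -0.188, 0.331] q [-1.11, -0.28, 2.11, 1.06, 1.75, -0.38]
carry rows 25 share [0.323, 0.994, -0.05] [-0.0, 0.0, 0.131] minmargin 0.46 at 13 speed 0.24 end [0.611, 0.309, 0.306] q [0.02, -0.22, 2.1, 1.25, 0.95, -0.08]
tip45 rows 10 share [-0.043, -0.161, -0.161] [-0.948, 0.254, 0.0] minmargin 0.61 at 0 speed 0.44 end [0.602, 0.277, 0.274] q [0.28, -0.14, 1.83, 0.18, 1.08, 0.64]
tip75 rows 7 share [-0.035, -0.13, -0.267] [-0.903, 0.242, 0.0] minmargin 0.76 at 0 speed 0.31 end [0.597, 0.258, 0.236] q [0.47, 0.08, 1.66,
[... 4291 characters left out ...]
84, 0.284, 0.274] q [0.18, 0.03, 1.66, 0.41, 1.43, 0.49]
tip75 rows 6 share [-0.078, -0.136, -0.311] [-0.945, 0.545, -0.0] minmargin 0.95 at 6 speed 0.26 end [0.575, 0.268, 0.236] q [0.32, 0.27, 1.44, 0.06, 1.73, 0.76]
tip90 rows 3 share [-0.053, -0.091, -0.308] [-0.945, 0.545, -0.0] minmargin 0.79 at 3 speed 0.23 end [0.572, 0.262, 0.218] q [0.38, 0.41, 1.34, -0.08, 1.89, 0.84]
tip115 rows 5 share [-0.022, -0.039, 0.134] [-0.945, 0.545, 0.0] minmargin 0.45 at 5 speed 0.27 end [0.57, 0.258, 0.231] q [0.45, 0.63, 1.14, -0.29, 2.23, 0.9]
tip125 rows 2 share [0.006, 0.011, 0.265] [-0.945, 0.545, 0.0] minmargin 0.31 at 2 speed 0.26 end [0.57, 0.259, 0.242] q [0.47, 0.72, 1.07, -0.39, 2.37, 0.89]
```

>>> {"fn": "apply_moves", "kwargs": {
  "moves": [
    [[-0.05,-0.97,-0.08,0.95,0.49,-0.83],[-0.05,-0.97,-0.08,0.95,0.49,-0.83],[-0.05,-0.97,-0.08,0.95,0.49,-0.83],[-0.05,-0.97,-0.08,0.95,0.49,-0.83],[-0.05,-0.97,-0.08,0.95,0.49,-0.83],[-0.05,-0.97,-0.08,0.95,0.49,-0.83],[-0.05,-0.97,-0.08,0.95,0.49,-0.83],[-0.05,-0.97,-0.08,0.95,0.49,-0.83],[-0.05,-0.97,-0.08,0.95,0.49,-0.83],[-0.05,-0.97,-0.08,0.95,0.49,-0.83],[-0.05,-0.97,-0.08,0.95,0.49,-0.83],[-0.05,-0.97,-0.08,0.95,0.49,-0.83]]
  ]
}}

```text
time: 3.1
ee_pos: [0.3847, -0.1027, 0.3326]
eef_rot: [[-0.25, 0.851, 0.461], [0.783, -0.102, 0.613], [0.569, 0.515, -0.641]]
wrist_force: [0.3, 0.0, 0.4]
gripper_width: 0.0856
grip_force: 0.0
```

>>> {"fn": "apply_moves", "kwargs": {
  "moves": [
    [[-0.05,-0.97,-0.08,0.95,0.49,-0.83],[-0.05,-0.97,-0.08,0.95,0.49,-0.83],[-0.05,-0.97,-0.08,0.95,0.49,-0.83],[-0.05,-0.97,-0.08,0.95,0.49,-0.83],[-0.05,-0.97,-0.08,0.95,0.49,-0.83],[-0.05,-0.97,-0.08,0.95,0.49,-0.83],[-0.05,-0.97,-0.08,0.95,0.49,-0.83],[-0.05,-0.97,-0.08,0.95,0.49,-0.83],[0,0,0,0,0,0],[0,0,0,0,0,0],[0,0,0,0,0,0]]
  ]
}}

```text
time: 4.02
ee_pos: [0.377, -0.2563, 0.3202]
eef_rot: [[0.297, 0.71, 0.639], [0.295, -0.704, 0.646], [0.908, -0.003, -0.419]]
wrist_force: [0.9, -0.4, -0.2]
gripper_width: 0.0855
grip_force: 0.0
```

Run:
```python
from plan import *
p,R=start();print(p,arm.state()['dq'].round(3))
pre=TG-.11*RG[:,2]
a=seg(p,R,pre,RG,None,'down'); a=seg(*a,TG,RG,None,'in')
from rig import imaging
import cv2
from h import *
c=imaging.camera('top');pickle.dump(c,open('top1.pkl','wb'))
cv2.imwrite('pics/top1.png',cv2.resize(c['frame'][150:300,200:400],(800,600),interpolation=cv2.INTER_CUBIC))
print(arm.state()['time'])
```

```text
[ 0.3770002  -0.25627824  0.32018563] [ 0.012 -0.017 -0.002  0.001 -0.002  0.004]
down rows 11 share [0.007, -0.01, -0.923] [-0.006, 0.001, -0.004] minmargin 0.54 at 11 speed 0.16 end [0.379, -0.258, 0.117] q [-1.31, 0.1, 2.17, 0.91, 1.65, -0.84]
in rows 4 share [0.881, 0.881, -0.581] [0.0, 0.0, 0.0] minmargin 0.47 at 4 speed 0.24 end [0.449, -0.188, 0.071] q [-1.11, 0.14, 2.24, 1.04, 1.47, -0.85]
4.0667
```

View pics/top1.png

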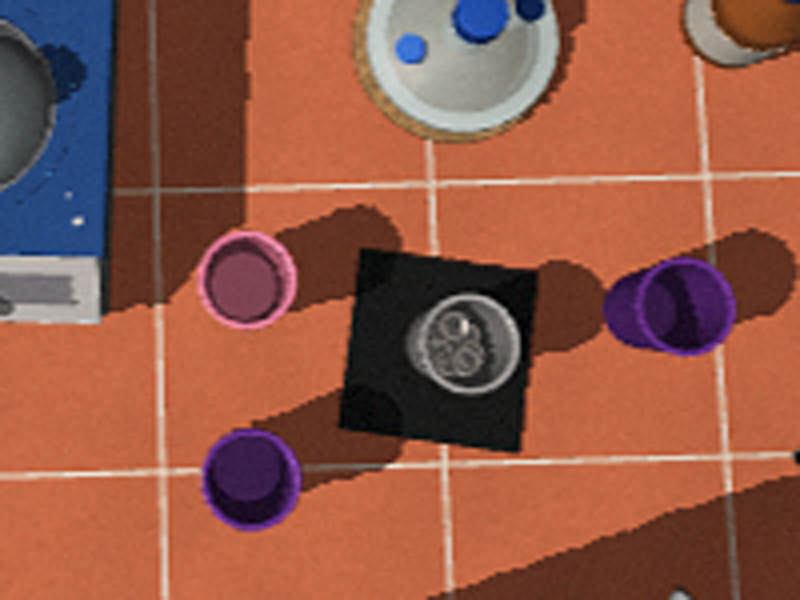

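The top view shows the beaker undisturbed at (468,343), but the gripper tips lie farther to the lower right, near (797,457) and (680,597), than the TCP reading suggests. I'll check this with the side view.

Run:
```python
from plan import *
from rig import imaging
import cv2
from h import *
c=imaging.camera('side');t=pickle.load(open('top1.pkl','rb'))
p,R=start()
ims=[]
for cam in(c,t):
    f=cam['frame'].copy()
    for X,col in((p,(0,255,0)),(p-.019*R[:,2],(255,255,0)),(p-.073*R[:,2],(0,255,255)),(p-.31*R[:,2],(255,0,255))):
        u=proj(cam,X);print(u.round(1));cv2.drawMarker(f,tuple(int(round(v)) for v in u),col,cv2.MARKER_CROSS,9,1)
    ims.append(f)
a=ims[0][100:300,250:512];b=ims[1][184:384,250:512]
cv2.imwrite('pics/chk.png',cv2.resize(np.vstack([a,b]),None,fx=1.5,fy=1.5,interpolation=cv2.INTER_CUBIC))
```

```text
[326.1 102.2]
[330.1  98.5]
[341.4  88.2]
[388.3  45. ]
[364.7 264.4]
[372.5 270.8]
[396.1 290. ]
[525.1 395.2]
```

View pics/chk.png

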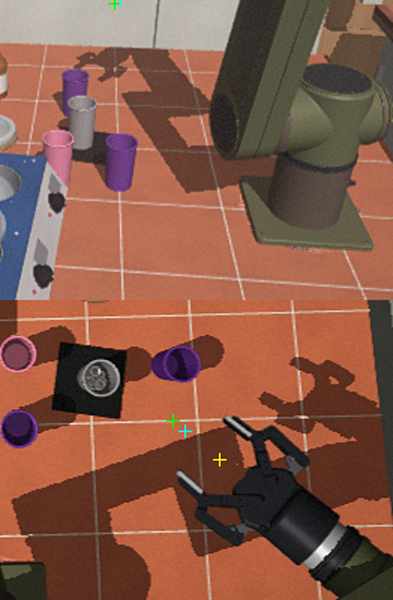

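Run:
```python
from plan import *
from rig import imaging
import cv2
from h import *
c=imaging.camera('side')
p,R=start()
f=c['frame'].copy()
for X,col in((p,(0,255,0)),(p-.073*R[:,2],(0,255,255)),(p-.31*R[:,2],(255,0,255))):
    u=proj(c,X);cv2.drawMarker(f,tuple(int(round(v)) for v in u),col,cv2.MARKER_CROSS,7,1)
cv2.imwrite('pics/chk2.png',cv2.resize(f[0:180,240:480],(800,600),interpolation=cv2.INTER_CUBIC))
```

```text
(no output)
```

View pics/chk2.png

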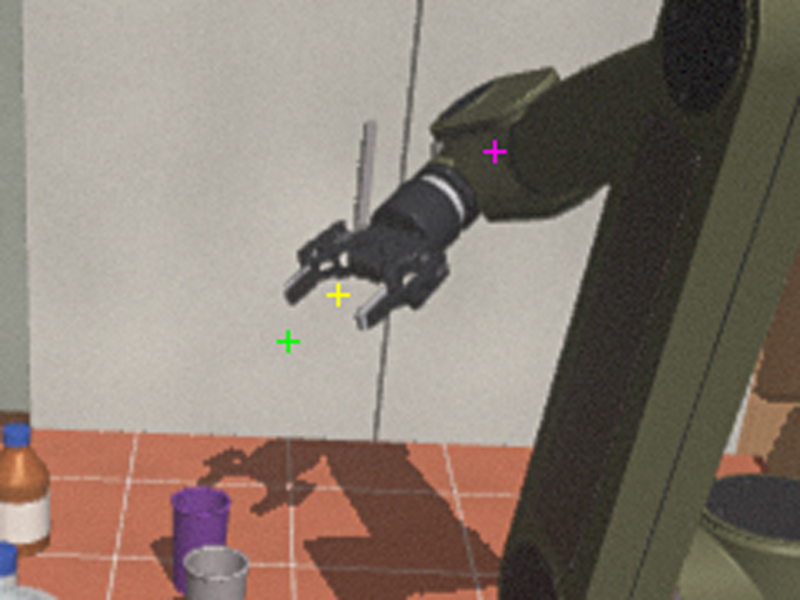

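Run:
```python
from plan import *
from h import *
d=pickle.load(open('cams.pkl','rb'));p,R=start()
def tri(us,ut):
    A=[];b=[]
    for c,u in((d['side'],us),(d['top'],ut)):
        o,v=ray(c,*u);v/=np.linalg.norm(v);M=np.eye(3)-np.outer(v,v);A.append(M);b.append(M@o)
    X,r,_,_=np.linalg.lstsq(np.vstack(A),np.hstack(b),rcond=None);return X,r
def sx(x,y): return 240+x*.3,y*.3
def tx(x,y): return 250+x/1.5,184+(y-300)/1.5
for a,b in(((293,297),(232,422)),((366,322),(185,478))):
  for a2,b2 in((a,b),(a,(185,478) if b[0]==232 else (232,422))):
    X,r=tri(sx(*a2),tx(*b2));print(X.round(3),r, 'tool frame',(R.T@(X-p)).round(3))
# start: predicted tips
R0=np.array([[-.925,.38,-.0009],[.38,.925,-.0017],[0,-.0019,-1]]);p0=np.array([.24674,.60068,.19506])
for sgn in(1,-1):
  for k in(0,.013,.058): print(sgn,k,(proj(d['side'],p0+R0@[0,sgn*.047,-k])/.64).round(0))
```

```text
[ 0.373 -0.328  0.338] [4.44372943e-06] tool frame [-0.007  0.048 -0.057]
[ 0.344 -0.25   0.372] [0.00196487] tool frame [ 0.038 -0.028 -0.038]
[ 0.306 -0.262  0.339] [4.1905669e-07] tool frame [-0.006 -0.046 -0.057]
[ 0.336 -0.338  0.31 ] [0.00270007] tool frame [-0.046  0.028 -0.075]
1 0 [626. 606.]
1 0.013 [627. 598.]
1 0.058 [634. 569.]
-1 0 [647. 539.]
-1 0.013 [649. 531.]
-1 0.058 [656. 502.]
```

Run:
```python
from rig import arm,imaging
import cv2,numpy as np
print(arm.tcp_to_grasp() if callable(arm.tcp_to_grasp) else arm.tcp_to_grasp)
c=imaging.camera('wrist');print(c['K'],c['R'].round(3),(-c['R'].T@c['t']).round(3))
s=arm.state();print('cam in tool',(s['eef_rot'].T@(-c['R'].T@c['t']-s['ee_pos'])).round(3))
np.set_printoptions(suppress=True);print((c['R']@s['eef_rot']).round(3))
cv2.imwrite('pics/wrist.png',cv2.resize(c['frame'],(640,480)))
```

```text
0.0187
[[297.31863964   0.         251.78406778]
 [  0.         297.31863964 189.79714015]
 [  0.           0.           1.        ]] [[ 0.71  -0.704 -0.003]
 [-0.465 -0.466 -0.752]
 [ 0.529  0.535 -0.659]] [ 0.286 -0.349  0.461]
cam in tool [ 0.073 -0.    -0.177]
[[ 0.     1.    -0.   ]
 [-0.959  0.    -0.283]
 [-0.283  0.     0.959]]
```

View pics/wrist.png

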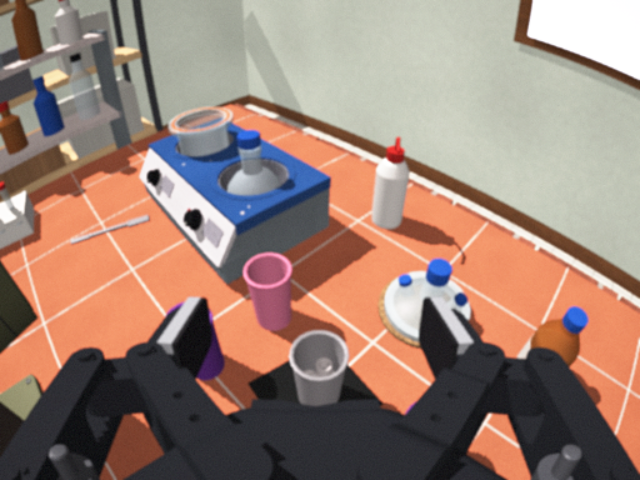

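The wrist view agrees with the other two cameras: the open fingertips sit about 57 mm behind the reported TCP, because the seen tool is about 44 mm shorter than stated. I'll use the seen geometry and re-plan.

```bash
sed -i 's/G=.022/G=.066/' plan.py
cat > pl.py <<'E'
from plan import *
phi,gam=75,30
d=np.array([np.cos(D(phi)),np.sin(D(phi)),0])
rim=lambda z:np.r_[(V-.02*d)[:2],z]
E
python3 - <<'E'
from pl import *
p,R=start()
pre=TG-.11*RG[:,2]
a=seg(p,R,pre+[0,0,.1],RG,None,'down1'); a=seg(*a,pre,RG,None,'down');a=seg(*a,TG,RG,None,'in')
a=seg(TG,RG,TG+[0,0,.26],RG,None,'lift'); a=seg(*a,*pour(phi,gam,0,rim(.345)),None,'carry')
for tau,z in((45,.315),(75,.265),(90,.237),(115,.232),(125,.235)): a=seg(*a,*pour(phi,gam,tau,rim(z)),None,'tip%d'%tau)
E
```

```text
down1 rows 7 share [0.211, 0.185, -0.872] [-0.008, 0.001, -0.007] minmargin 0.54 at 7 speed 0.11 end [0.407, -0.23, 0.199] q [-1.23, -0.08, 2.17, 0.97, 1.7, -0.67]
down rows 6 share [0.0, 0.0, -0.833] [0.0, 0.0, 0.0] minmargin 0.51 at 6 speed 0.16 end [0.407, -0.23, 0.099] q [-1.23, 0.11, 2.2, 0.96, 1.58, -0.84]
in rows 4 share [0.881, 0.881, -0.581] [0.0, 0.0, 0.0] minmargin 0.46 at 4 speed 0.25 end [0.477, -0.16, 0.052] q [-1.03, 0.17, 2.25, 1.1, 1.4, -0.86]
lift rows 14 share [0.0, 0.0, 0.929] [0.0, 0.0, 0.0] minmargin 0.46 at 2 speed 0.20 end [0.477, -0.16, 0.312] q [-1.03, -0.28, 2.14, 1.08, 1.66, -0.36]
carry rows 26 share [0.267, 0.979, -0.048] [-0.0, 0.0, 0.252] minmargin 0.50 at 9 speed 0.21 end [0.616, 0.349, 0.287] q [0.04, -0.03, 1.96, 1.24, 1.15, -0.22]
tip45 rows 10 share [-0.076, -0.282, -0.277] [-0.948, 0.254, 0.0] minmargin 0.75 at 0 speed 0.37 end [0.601, 0.293, 0.232] q [0.23, 0.01, 1.74, 0.32, 1.24, 0.41]
tip75 rows 7 share [-0.077, -0.288, -0.282] [-0.903, 0.242, 0.0] minmargin 0.92 at 0 speed 0.29 end [0.59, 0.253, 0.192] q [0.39, 0.19, 1.59, -0.14, 1.47, 0.67]
tip90 rows 4 share [-0.056, -0.211, -0.188] [-0.79, 0.212, 0.0] minmargin 1.03 at 4 speed 0.19 end [0.586, 0.236, 0.177] q [0.45, 0.3, 1.53, -0.32, 1.61, 0.75]
tip115 rows 6 share [-0.043, -0.16, 0.209] [-0.878, 0.235, 0.0] minmargin 0.75 at 6 speed 0.20 end [0.581, 0.217, 0.202] q [0.54, 0.48, 1.4, -0.6, 1.91, 0.79]
tip125 rows 3 share [-0.017, -0.064, 0.283] [-0.702, 0.188, -0.0] minmargin 0.63 at 3 speed 0.16 end [0.58, 0.213, 0.219] q [0.56, 0.54, 1.35, -0.72, 2.03, 0.77]
```

```bash
cat >> h.py <<'E'
def fish(c,X):
    x=c['R']@np.asarray(X,float)+c['t'];r=np.hypot(x[0],x[1]);th=np.arctan2(r,x[2])
    return c['K'][:2,2]+c['K'][0,0]*th*x[:2]/r
E
python3 - <<'E'
from rig import imaging
from h import *
c=imaging.camera('wrist')
for n,X in(('beaker rim',[.435,-.202,.11]),('vessel',[.606,.311,.175]),('lidstop',[.655,-.221,.102]),('flask',[.599,.125,.201])): print(n,fish(c,X)*1.25)
E
```

```text
beaker rim [318.15107906 353.58192275]
vessel [199.33598938 119.17428638]
lidstop [438.46851929 264.56547686]
flask [247.775082   133.30515334]
```

>>> {"fn": "apply_moves", "kwargs": {
  "moves": [
    [[0.21,0.19,-0.87,0,0,0],[0.21,0.19,-0.87,0,0,0],[0.21,0.19,-0.87,0,0,0],[0.21,0.19,-0.87,0,0,0],[0.21,0.19,-0.87,0,0,0],[0.21,0.19,-0.87,0,0,0],[0.21,0.19,-0.87,-0.05,0,-0.05],[0,0,-0.8,0,0,0],[0,0,-0.8,0,0,0],[0,0,-0.8,0,0,0],[0,0,0,0,0,0]]
  ]
}}

```text
time: 5.18
ee_pos: [0.4058, -0.2283, 0.1481]
eef_rot: [[0.301, 0.707, 0.64], [0.293, -0.707, 0.643], [0.907, -0.006, -0.42]]
wrist_force: [0.3, 0.2, -0.2]
gripper_width: 0.0852
grip_force: 0.0
```

Run:
```python
from pl import *
from rig import imaging
import cv2
from h import *
p,R=start()
pre=TG-.11*RG[:,2]
a=seg(p,R,pre,RG,None,'down');a=seg(*a,TG,RG,None,'in')
c=imaging.camera('wrist');print((fish(c,[.435,-.202,.11])*1.25))
cv2.imwrite('pics/wrist2.png',cv2.resize(c['frame'],(640,480)))
```

```text
down rows 3 share [0.016, -0.032, -0.824] [-0.026, -0.01, 0.002] minmargin 0.51 at 3 speed 0.16 end [0.407, -0.23, 0.099] q [-1.23, 0.11, 2.2, 0.96, 1.58, -0.84]
in rows 4 share [0.881, 0.881, -0.581] [0.0, 0.0, 0.0] minmargin 0.46 at 4 speed 0.25 end [0.477, -0.16, 0.052] q [-1.03, 0.17, 2.25, 1.1, 1.4, -0.86]
[318.41644449 270.81668475]
```

View pics/wrist2.png

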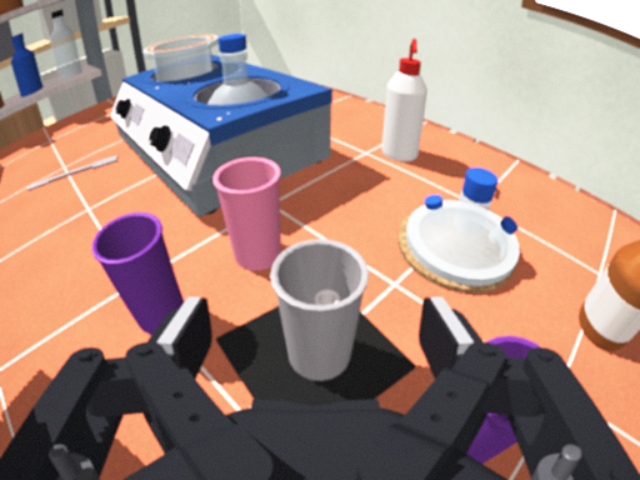

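The rim centre is at (319,271), exactly as predicted, and the fingers straddle it with clearance. Going in to grip.

>>> {"fn": "apply_moves", "kwargs": {
  "moves": [
    [[0.02,-0.03,-0.82,-0.03,0,0],[0.02,-0.03,-0.82,-0.03,0,0],[0.02,-0.03,-0.82,-0.03,0,0],[0.59,0.59,-0.39,0,0,0],[0.59,0.59,-0.39,0,0,0],[0.59,0.59,-0.39,0,0,0],[0.59,0.59,-0.39,0,0,0],[0.59,0.59,-0.39,0,0,0],[0.59,0.59,-0.39,0,0,0],[0,0,0,0,0,0],[0,0,0,0,0,0]]
  ]
}}

```text
time: 6.15
ee_pos: [0.4789, -0.161, 0.0554]
eef_rot: [[0.298, 0.707, 0.641], [0.304, -0.707, 0.639], [0.905, 0.005, -0.426]]
wrist_force: [-0.0, -0.2, 0.5]
gripper_width: 0.0856
grip_force: 0.0
```

>>> {"fn": "apply_moves", "kwargs": {
  "moves": [
    [[0,0,0,0,0,0],[0,0,0,0,0,0],[0,0,0,0,0,0],[0,0,0,0,0,0],[0,0,0,0,0,0],[0,0,0,0,0,0],[0,0,0,0,0,0],[0,0,0,0,0,0]]
  ],
  "fingers": 0,
  "squeeze": 60
}}

```text
time: 6.82
ee_pos: [0.4786, -0.1621, 0.0557]
eef_rot: [[0.297, 0.706, 0.643], [0.303, -0.708, 0.638], [0.905, 0.005, -0.424]]
wrist_force: [-4.2, -0.3, 6.2]
gripper_width: 0.0582
grip_force: 62.6
```

Run:
```python
from pl import *
from rig import imaging
import cv2
p,R=start();print((p-TG).round(4),Ro.from_matrix(RG@R.T).as_rotvec().round(3))
c=imaging.camera('wrist');t=imaging.camera('side')
a=cv2.resize(c['frame'],(512,384));b=t['frame'][80:280,200:420]
cv2.imwrite('pics/grip.png',np.hstack([a,cv2.resize(b,(422,384))])[:, :800])
```

```text
[ 0.0013 -0.0024  0.0036] [0.005 0.002 0.002]
```

View pics/grip.png

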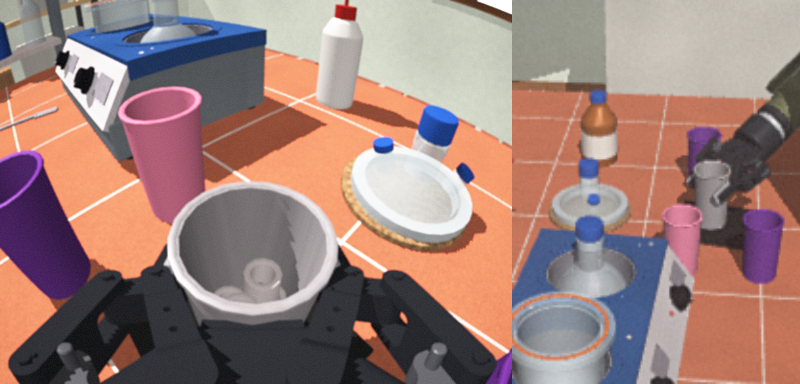

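The beaker is held at width 58.2 mm with 63 N, still upright, and the rings are visible inside. Next: lift, carry and tip.

```bash
python3 - <<'E'
from pl import *
p,R=start();np.savez('grip.npz',p=p,R=R,off=R.T@(B-p))
E
cat >> pl.py <<'E'
import os
if os.path.exists('grip.npz'):
    g=np.load('grip.npz');RG=g['R'];OFF=g['off']
    def pour(phi,gam,tau,rim):
        Rt=tip(D(phi),D(tau))@Rz(D(gam)); Rp=Rt@RG
        return np.asarray(rim)+Rt@[0,0,-.105]-Rp@OFF,Rp
E
python3 - <<'E'
from pl import *
p,R=start()
a=seg(p,R,p+[0,0,.26],RG,14,'lift'); a=seg(*a,*pour(phi,gam,0,rim(.345)),None,'carry')
for tau,z in((45,.315),(75,.265),(90,.237),(115,.232),(125,.235)): a=seg(*a,*pour(phi,gam,tau,rim(z)),None,'tip%d'%tau)
E
```

```text
lift rows 14 share [0.0, 0.0, 0.929] [0.0, 0.0, 0.0] minmargin 0.46 at 2 speed 0.20 end [0.479, -0.162, 0.316] q [-1.03, -0.28, 2.13, 1.08, 1.66, -0.36]
carry rows 26 share [0.269, 0.981, -0.048] [0.0, 0.0, 0.252] minmargin 0.51 at 9 speed 0.21 end [0.619, 0.348, 0.291] q [0.04, -0.03, 1.95, 1.23, 1.15, -0.22]
tip45 rows 10 share [-0.072, -0.269, -0.279] [-0.948, 0.254, -0.0] minmargin 0.76 at 0 speed 0.37 end [0.604, 0.294, 0.235] q [0.23, 0.02, 1.73, 0.32, 1.24, 0.41]
tip75 rows 7 share [-0.075, -0.28, -0.292] [-0.903, 0.242, -0.0] minmargin 0.92 at 0 speed 0.29 end [0.594, 0.255, 0.194] q [0.39, 0.19, 1.58, -0.14, 1.47, 0.67]
tip90 rows 4 share [-0.055, -0.207, -0.199] [-0.79, 0.212, -0.0] minmargin 1.02 at 4 speed 0.19 end [0.589, 0.239, 0.178] q [0.46, 0.31, 1.52, -0.33, 1.61, 0.75]
tip115 rows 6 share [-0.043, -0.16, 0.196] [-0.878, 0.235, 0.0] minmargin 0.75 at 6 speed 0.20 end [0.584, 0.219, 0.201] q [0.54, 0.49, 1.39, -0.6, 1.91, 0.78]
tip125 rows 3 share [-0.018, -0.067, 0.273] [-0.702, 0.188, -0.0] minmargin 0.63 at 3 speed 0.15 end [0.583, 0.215, 0.218] q [0.56, 0.55, 1.34, -0.72, 2.03, 0.77]
```

>>> {"fn": "apply_moves", "kwargs": {
  "moves": [
    [[0,0,0.5,0,0,0],[0,0,1,0,0,0],[0,0,1,0,0,0],[0,0,1,0,0,0],[0,0,1,0,0,0],[0,0,1,0,0,0],[0,0,1,0,0,0],[0,0,1,0,0,0],[0,0,1,0,0,0],[0,0,1,0,0,0],[0,0,1,0,0,0],[0,0,1,0,0,0]]
  ],
  "squeeze": 80
}}

```text
time: 7.92
ee_pos: [0.4778, -0.1609, 0.2847]
eef_rot: [[0.301, 0.706, 0.642], [0.303, -0.709, 0.637], [0.904, 0.002, -0.427]]
wrist_force: [0.7, -0.7, -2.2]
gripper_width: 0.058
grip_force: 85.0
```

>>> {"fn": "apply_moves", "kwargs": {
  "moves": [
    [[0,0,1,0,0,0],[0.13,0.5,0.5,0,0,0.13],[0.27,0.98,-0.05,0,0,0.25],[0.27,0.98,-0.05,0,0,0.25],[0.27,0.98,-0.05,0,0,0.25],[0.27,0.98,-0.05,0,0,0.25],[0.27,0.98,-0.05,0,0,0.25],[0.27,0.98,-0.05,0,0,0.25],[0.27,0.98,-0.05,0,0,0.25],[0.27,0.98,-0.05,0,0,0.25],[0.27,0.98,-0.05,0,0,0.25],[0.27,0.98,-0.05,0,0,0.25]]
  ]
}}

```text
time: 8.92
ee_pos: [0.5344, 0.0465, 0.303]
eef_rot: [[0.231, 0.839, 0.493], [0.359, -0.544, 0.758], [0.904, 0.002, -0.427]]
wrist_force: [0.4, -0.2, -2.8]
gripper_width: 0.0578
grip_force: 85.0
```

>>> {"fn": "apply_moves", "kwargs": {
  "moves": [
    [[0.27,0.98,-0.05,0,0,0.25],[0.27,0.98,-0.05,0,0,0.25],[0.27,0.98,-0.05,0,0,0.25],[0.27,0.98,-0.05,0,0,0.25],[0.27,0.98,-0.05,0,0,0.25],[0.27,0.98,-0.05,0,0,0.25],[0.27,0.98,-0.05,0,0,0.25],[0.27,0.98,-0.05,0,0,0.25],[0.27,0.98,-0.05,0,0,0.25],[0.27,0.98,-0.05,0,0,0.25],[0.27,0.98,-0.05,0,0,0.25],[0.27,0.98,-0.05,0,0,0.25]]
  ]
}}

```text
time: 9.92
ee_pos: [0.5988, 0.2815, 0.2908]
eef_rot: [[0.139, 0.944, 0.298], [0.404, -0.329, 0.854], [0.904, 0.002, -0.427]]
wrist_force: [-0.0, 0.0, -2.8]
gripper_width: 0.058
grip_force: 84.9
```

>>> {"fn": "apply_moves", "kwargs": {
  "moves": [
    [[0.27,0.98,-0.05,0,0,0.25],[0.27,0.98,-0.05,0,0,0.25],[0.27,0.98,-0.05,0,0,0.25],[0.13,0.5,0,0,0,0.13],[0,0,0,0,0,0],[0,0,0,0,0,0]]
  ]
}}

```text
time: 10.42
ee_pos: [0.6179, 0.3491, 0.2884]
eef_rot: [[0.11, 0.965, 0.238], [0.412, -0.262, 0.873], [0.904, 0.002, -0.427]]
wrist_force: [-0.2, -0.0, -3.5]
gripper_width: 0.058
grip_force: 85.5
```

Run:
```python
from pl import *
p,R=start();a=(p,R);print(p)
for tau,z in((45,.315),(75,.265),(90,.237),(115,.232),(125,.235)): a=seg(*a,*pour(phi,gam,tau,rim(z)),None,'tip%d'%tau)
```

```text
[0.61785428 0.34914994 0.2883715 ]
tip45 rows 10 share [-0.068, -0.275, -0.268] [-0.946, 0.251, 0.003] minmargin 0.75 at 0 speed 0.37 end [0.604, 0.294, 0.235] q [0.23, 0.02, 1.73, 0.32, 1.24, 0.41]
tip75 rows 7 share [-0.075, -0.28, -0.292] [-0.903, 0.242, -0.0] minmargin 0.92 at 0 speed 0.29 end [0.594, 0.255, 0.194] q [0.39, 0.19, 1.58, -0.14, 1.47, 0.67]
tip90 rows 4 share [-0.055, -0.207, -0.199] [-0.79, 0.212, -0.0] minmargin 1.02 at 4 speed 0.19 end [0.589, 0.239, 0.178] q [0.46, 0.31, 1.52, -0.33, 1.61, 0.75]
tip115 rows 6 share [-0.043, -0.16, 0.196] [-0.878, 0.235, 0.0] minmargin 0.75 at 6 speed 0.20 end [0.584, 0.219, 0.201] q [0.54, 0.49, 1.39, -0.6, 1.91, 0.78]
tip125 rows 3 share [-0.018, -0.067, 0.273] [-0.702, 0.188, -0.0] minmargin 0.63 at 3 speed 0.15 end [0.583, 0.215, 0.218] q [0.56, 0.55, 1.34, -0.72, 2.03, 0.77]
```

>>> {"fn": "apply_moves", "kwargs": {
  "moves": [
    [[-0.07,-0.28,-0.27,-0.95,0.25,0],[-0.07,-0.28,-0.27,-0.95,0.25,0],[-0.07,-0.28,-0.27,-0.95,0.25,0],[-0.07,-0.28,-0.27,-0.95,0.25,0],[-0.07,-0.28,-0.27,-0.95,0.25,0],[-0.07,-0.28,-0.27,-0.95,0.25,0],[-0.07,-0.28,-0.27,-0.95,0.25,0],[-0.07,-0.28,-0.27,-0.95,0.25,0],[-0.07,-0.28,-0.27,-0.95,0.25,0],[-0.07,-0.28,-0.27,-0.95,0.25,0],[0,0,0,0,0,0]]
  ]
}}

```text
time: 11.33
ee_pos: [0.6044, 0.2931, 0.2359]
eef_rot: [[0.24, 0.966, 0.095], [0.91, -0.258, 0.324], [0.338, 0.009, -0.941]]
wrist_force: [-0.5, 0.5, -2.7]
gripper_width: 0.0577
grip_force: 85.3
```

>>> {"fn": "apply_moves", "kwargs": {
  "moves": [
    [[-0.04,-0.14,-0.15,-0.45,0.12,0],[-0.04,-0.14,-0.15,-0.45,0.12,0],[-0.04,-0.14,-0.15,-0.45,0.12,0],[-0.04,-0.14,-0.15,-0.45,0.12,0],[-0.04,-0.14,-0.15,-0.45,0.12,0],[-0.04,-0.14,-0.15,-0.45,0.12,0],[-0.04,-0.14,-0.15,-0.45,0.12,0],[-0.04,-0.14,-0.15,-0.45,0.12,0],[-0.04,-0.14,-0.15,-0.45,0.12,0],[-0.04,-0.14,-0.15,-0.45,0.12,0],[-0.04,-0.14,-0.15,-0.45,0.12,0],[-0.04,-0.14,-0.15,-0.45,0.12,0]]
  ]
}}

```text
time: 12.33
ee_pos: [0.5945, 0.2584, 0.199]
eef_rot: [[0.255, 0.967, -0.02], [0.962, -0.256, -0.099], [-0.101, 0.006, -0.995]]
wrist_force: [0.1, -0.8, -2.9]
gripper_width: 0.0578
grip_force: 85.3
```

>>> {"fn": "apply_moves", "kwargs": {
  "moves": [
    [[-0.04,-0.14,-0.15,-0.45,0.12,0],[-0.04,-0.14,-0.15,-0.45,0.12,0],[0,0,0,0,0,0],[0,0,0,0,0,0],[-0.03,-0.1,-0.1,-0.4,0.1,0],[-0.03,-0.1,-0.1,-0.4,0.1,0],[-0.03,-0.1,-0.1,-0.4,0.1,0],[-0.03,-0.1,-0.1,-0.4,0.1,0],[-0.03,-0.1,-0.1,-0.4,0.1,0],[-0.03,-0.1,-0.1,-0.4,0.1,0],[-0.03,-0.1,-0.1,-0.4,0.1,0],[-0.03,-0.1,-0.1,-0.4,0.1,0]]
  ]
}}

```text
time: 13.33
ee_pos: [0.5886, 0.2377, 0.177]
eef_rot: [[0.231, 0.968, -0.099], [0.873, -0.251, -0.418], [-0.429, 0.01, -0.903]]
wrist_force: [-0.3, -0.1, -2.2]
gripper_width: 0.0578
grip_force: 85.3
```

Run:
```python
from pl import *
s=arm.state();p,R=start();a=(p,R);print(p,s['wrist_force'],s['grip_force'],s['time'])
for tau,z in((90,.237),(115,.232),(125,.235)): a=seg(*a,*pour(phi,gam,tau,rim(z)),None,'tip%d'%tau)
```

```text
[0.58855266 0.23765849 0.17704677] [-0.30372733 -0.13436364 -2.21416131] 85.31964622191225 13.3333
tip90 rows 1 share [0.038, 0.043, 0.044] [0.086, 0.088, -0.035] minmargin 1.01 at 0 speed 0.03 end [0.589, 0.239, 0.178] q [0.46, 0.31, 1.52, -0.33, 1.61, 0.75]
tip115 rows 6 share [-0.043, -0.16, 0.196] [-0.878, 0.235, 0.0] minmargin 0.75 at 6 speed 0.20 end [0.584, 0.219, 0.201] q [0.54, 0.49, 1.39, -0.6, 1.91, 0.78]
tip125 rows 3 share [-0.018, -0.067, 0.273] [-0.702, 0.188, -0.0] minmargin 0.63 at 3 speed 0.15 end [0.583, 0.215, 0.218] q [0.56, 0.55, 1.34, -0.72, 2.03, 0.77]
```

>>> {"fn": "apply_moves", "kwargs": {
  "moves": [
    [[-0.02,-0.08,0.1,-0.44,0.12,0],[-0.02,-0.08,0.1,-0.44,0.12,0],[-0.02,-0.08,0.1,-0.44,0.12,0],[-0.02,-0.08,0.1,-0.44,0.12,0],[-0.02,-0.08,0.1,-0.44,0.12,0],[-0.02,-0.08,0.1,-0.44,0.12,0],[-0.02,-0.08,0.1,-0.44,0.12,0],[-0.02,-0.08,0.1,-0.44,0.12,0],[-0.02,-0.08,0.1,-0.44,0.12,0],[-0.02,-0.08,0.1,-0.44,0.12,0],[-0.02,-0.08,0.1,-0.44,0.12,0],[-0.02,-0.08,0.1,-0.44,0.12,0]]
  ]
}}

```text
time: 14.33
ee_pos: [0.5838, 0.2184, 0.2016]
eef_rot: [[0.161, 0.969, -0.189], [0.615, -0.248, -0.748], [-0.772, 0.004, -0.636]]
wrist_force: [-0.0, -0.3, -2.2]
gripper_width: 0.0577
grip_force: 85.3
```

>>> {"fn": "apply_moves", "kwargs": {
  "moves": [
    [[0,-0.03,0.14,-0.35,0.09,0],[0,-0.03,0.14,-0.35,0.09,0],[0,-0.03,0.14,-0.35,0.09,0],[0,-0.03,0.14,-0.35,0.09,0],[0,-0.03,0.14,-0.35,0.09,0],[0,-0.03,0.14,-0.35,0.09,0],[0,0,0,0,0,0],[0,0,0,0,0,0],[0,0,0,0,0,0],[0,0,0,0,0,0]]
  ]
}}

```text
time: 15.17
ee_pos: [0.5839, 0.2148, 0.2187]
eef_rot: [[0.127, 0.969, -0.213], [0.48, -0.248, -0.842], [-0.868, 0.005, -0.497]]
wrist_force: [-0.4, -0.3, -1.7]
gripper_width: 0.0577
grip_force: 85.4
```

Run:
```python
from pl import *
from rig import imaging
import cv2
s=arm.state();p,R=start();a=(p,R);print(p,s['wrist_force'],s['grip_force'],s['time'])
bk=R@OFF+p; ax=R@RG.T@[0,0,1];print('rim',(bk+.105*ax).round(3),'tilt',np.degrees(np.arccos(ax[2])))
seg(*a,*pour(phi,gam,130,rim(.24)),None,'130')
for n in('wrist','side','top'): cv2.imwrite(f'pics/p_{n}.png',imaging.camera(n)['frame'])
```

```text
[0.58392845 0.21476096 0.21871791] [-0.38729172 -0.30188324 -1.72942007] 85.40092498553662 15.1667
rim [0.601 0.291 0.236] tilt 125.1019104301632
130 rows 2 share [-0.029, -0.016, 0.274] [-0.506, 0.175, -0.041] minmargin 0.57 at 2 speed 0.12 end [0.583, 0.214, 0.23] q [0.57, 0.58, 1.32, -0.78, 2.09, 0.75]
```

>>> {"fn": "apply_moves", "kwargs": {
  "moves": [
    [[-0.17,-0.63,0.46,-0.4,0.1,0],[0.17,0.63,-0.46,0,0,0],[-0.17,-0.63,0.46,-0.4,0.1,0],[0.17,0.63,-0.46,0,0,0],[-0.17,-0.63,0.46,0,0,0],[0.17,0.63,-0.46,0,0,0],[-0.17,-0.63,0.46,0,0,0],[0.17,0.63,-0.46,0,0,0],[0,0,0,0,0,0],[0,0,0,0,0,0],[0,0,0,0,0,0],[0,0,0,0,0,0]]
  ]
}}

```text
time: 16.32
ee_pos: [0.5838, 0.2147, 0.2186]
eef_rot: [[0.112, 0.969, -0.22], [0.423, -0.247, -0.872], [-0.899, 0.005, -0.438]]
wrist_force: [-0.2, -1.0, -1.3]
gripper_width: 0.0578
grip_force: 86.0
```

Run:
```python
from pl import *
s=arm.state();p,R=start();a=(p,R);print(p,s['wrist_force'],s['time'])
for tau,z in((90,.245),(45,.32),(0,.345)): a=seg(*a,*pour(phi,gam,tau,rim(z)),None,'back%d'%tau)
gp=np.load('grip.npz')['p']
a=seg(*a,gp+[0,0,.23],RG,None,'return'); a=seg(*a,gp+[0,0,.004],RG,None,'lower')
```

```text
[0.58383482 0.21465203 0.21857763] [-0.24201766 -1.02721571 -1.27945604] 16.3167
back90 rows 9 share [0.03, 0.133, -0.181] [0.914, -0.232, -0.006] minmargin 0.58 at 0 speed 0.20 end [0.589, 0.239, 0.186] q [0.46, 0.3, 1.51, -0.33, 1.62, 0.75]
back45 rows 10 share [0.075, 0.279, 0.269] [0.948, -0.254, -0.0] minmargin 0.93 at 10 speed 0.30 end [0.604, 0.294, 0.24] q [0.23, 0.02, 1.72, 0.32, 1.25, 0.41]
back0 rows 10 share [0.072, 0.269, 0.254] [0.948, -0.254, 0.0] minmargin 0.76 at 10 speed 0.37 end [0.619, 0.348, 0.291] q [0.04, -0.03, 1.95, 1.23, 1.15, -0.22]
return rows 26 share [-0.269, -0.981, -0.01] [-0.0, -0.0, -0.252] minmargin 0.49 at 17 speed 0.21 end [0.479, -0.162, 0.286] q [-1.03, -0.25, 2.16, 1.08, 1.63, -0.41]
lower rows 12 share [0.0, 0.0, -0.942] [0.0, 0.0, 0.0] minmargin 0.46 at 10 speed 0.20 end [0.479, -0.162, 0.06] q [-1.03, 0.15, 2.25, 1.1, 1.4, -0.84]
```

>>> {"fn": "apply_moves", "kwargs": {
  "moves": [
    [[0.03,0.13,-0.18,0.91,-0.23,0],[0.03,0.13,-0.18,0.91,-0.23,0],[0.03,0.13,-0.18,0.91,-0.23,0],[0.03,0.13,-0.18,0.91,-0.23,0],[0.03,0.13,-0.18,0.91,-0.23,0],[0.03,0.13,-0.18,0.91,-0.23,0],[0.03,0.13,-0.18,0.91,-0.23,0],[0.03,0.13,-0.18,0.91,-0.23,0],[0.03,0.13,-0.18,0.91,-0.23,0]]
  ]
}}

```text
time: 17.07
ee_pos: [0.5894, 0.2383, 0.1867]
eef_rot: [[0.227, 0.968, -0.103], [0.877, -0.249, -0.411], [-0.424, 0.003, -0.906]]
wrist_force: [0.0, -0.2, -0.9]
gripper_width: 0.0576
grip_force: 85.9
```

>>> {"fn": "apply_moves", "kwargs": {
  "moves": [
    [[0.08,0.28,0.27,0.95,-0.25,0],[0.08,0.28,0.27,0.95,-0.25,0],[0.08,0.28,0.27,0.95,-0.25,0],[0.08,0.28,0.27,0.95,-0.25,0],[0.07,0.28,0.27,0.95,-0.25,0],[0.07,0.28,0.27,0.95,-0.25,0],[0.07,0.28,0.27,0.95,-0.25,0],[0.07,0.28,0.27,0.95,-0.25,0],[0.07,0.28,0.27,0.95,-0.25,0],[0.07,0.28,0.27,0.95,-0.25,0]]
  ]
}}

```text
time: 17.9
ee_pos: [0.6039, 0.2938, 0.2411]
eef_rot: [[0.235, 0.968, 0.092], [0.911, -0.252, 0.328], [0.34, 0.007, -0.94]]
wrist_force: [-0.1, 0.3, -2.2]
gripper_width: 0.0579
grip_force: 85.9
```

>>> {"fn": "apply_moves", "kwargs": {
  "moves": [
    [[0.07,0.27,0.25,0.95,-0.25,0],[0.07,0.27,0.25,0.95,-0.25,0],[0.07,0.27,0.25,0.95,-0.25,0],[0.07,0.27,0.25,0.95,-0.25,0],[0.07,0.27,0.25,0.95,-0.25,0],[0.07,0.27,0.25,0.95,-0.25,0],[0.07,0.27,0.25,0.95,-0.25,0],[0.07,0.27,0.25,0.95,-0.25,0],[0.07,0.27,0.25,0.95,-0.25,0],[0.07,0.27,0.25,0.95,-0.25,0]]
  ]
}}

```text
time: 18.73
ee_pos: [0.6177, 0.3478, 0.2904]
eef_rot: [[0.102, 0.967, 0.235], [0.412, -0.256, 0.874], [0.905, 0.007, -0.424]]
wrist_force: [-1.0, -0.2, -2.0]
gripper_width: 0.0583
grip_force: 86.0
```

>>> {"fn": "apply_moves", "kwargs": {
  "moves": [
    [[-0.13,-0.49,0,0,0,-0.12],[-0.27,-0.98,0,0,0,-0.25],[-0.27,-0.98,0,0,0,-0.25],[-0.27,-0.98,0,0,0,-0.25],[-0.27,-0.98,0,0,0,-0.25],[-0.27,-0.98,0,0,0,-0.25],[-0.27,-0.98,0,0,0,-0.25],[-0.27,-0.98,0,0,0,-0.25],[-0.27,-0.98,0,0,0,-0.25],[-0.27,-0.98,0,0,0,-0.25],[-0.27,-0.98,0,0,0,-0.25],[-0.27,-0.98,0,0,0,-0.25]]
  ]
}}

```text
time: 19.73
ee_pos: [0.5549, 0.1215, 0.2899]
eef_rot: [[0.197, 0.883, 0.427], [0.382, -0.47, 0.796], [0.903, 0.007, -0.43]]
wrist_force: [-0.8, -0.2, -1.2]
gripper_width: 0.0575
grip_force: 86.0
```

>>> {"fn": "apply_moves", "kwargs": {
  "moves": [
    [[-0.27,-0.98,0,0,0,-0.25],[-0.27,-0.98,0,0,0,-0.25],[-0.27,-0.98,0,0,0,-0.25],[-0.27,-0.98,0,0,0,-0.25],[-0.27,-0.98,0,0,0,-0.25],[-0.27,-0.98,0,0,0,-0.25],[-0.27,-0.98,0,0,0,-0.25],[-0.13,-0.49,0,0,0,-0.12],[0,0,0,0,0,0]]
  ]
}}

```text
time: 20.48
ee_pos: [0.5152, -0.026, 0.29]
eef_rot: [[0.252, 0.801, 0.542], [0.347, -0.598, 0.722], [0.903, 0.006, -0.429]]
wrist_force: [-0.3, -0.3, -1.0]
gripper_width: 0.0578
grip_force: 86.1
```

Run:
```python
from pl import *
from rig import imaging
import cv2
s=arm.state();p,R=start();print(p,s['wrist_force'],s['time'])
t=imaging.camera('top');w=imaging.camera('wrist');sd=imaging.camera('side')
pickle.dump((t,w,sd),open('after.pkl','wb'))
gp=np.load('grip.npz')['p']
a=seg(p,R,gp+[0,0,.23],RG,None,'return'); a=seg(*a,gp+[0,0,.004],RG,None,'lower')
A=cv2.resize(t['frame'][130:210,70:150],(400,400),interpolation=cv2.INTER_CUBIC)
Bm=cv2.resize(w['frame'][100:384,110:394],(400,400))
T=cv2.resize(t['frame'][90:290,40:440],(400,200));S=cv2.resize(sd['frame'][150:350,150:450],(400,200))
cv2.imwrite('pics/after.png',np.vstack([np.hstack([A,Bm]),np.hstack([T,S])]))
```

```text
[ 0.51517094 -0.02595832  0.29001746] [-0.32966293 -0.34717801 -0.95096938] 20.4833
return rows 7 share [-0.261, -0.972, -0.031] [0.008, -0.004, -0.261] minmargin 0.50 at 0 speed 0.20 end [0.479, -0.162, 0.286] q [-1.03, -0.25, 2.16, 1.08, 1.63, -0.41]
lower rows 12 share [0.0, 0.0, -0.942] [0.0, 0.0, 0.0] minmargin 0.46 at 10 speed 0.20 end [0.479, -0.162, 0.06] q [-1.03, 0.15, 2.25, 1.1, 1.4, -0.84]
```

View pics/after.png

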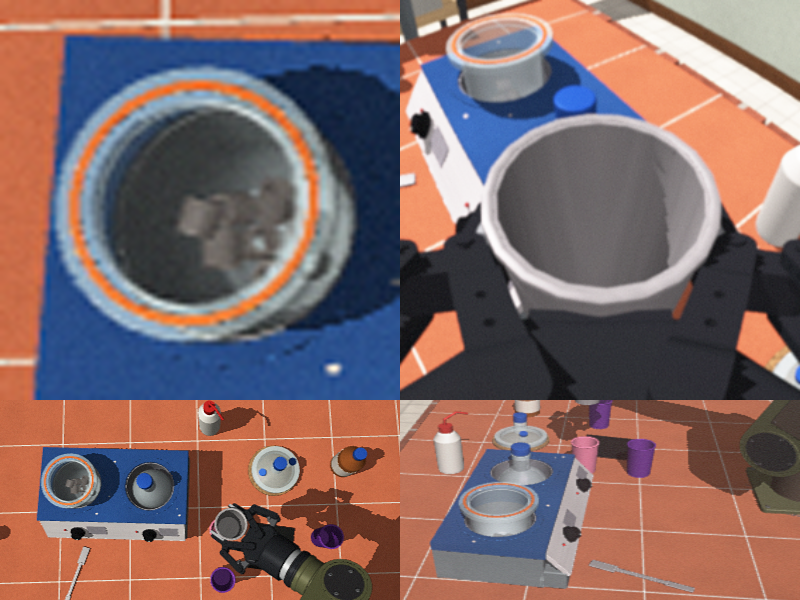

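The last view shows all the rings lying in the vessel (upper left), the beaker empty (upper right), and the rest undisturbed. The O-ring centre is at about crop px (194,203). Returning the beaker to the mat.

>>> {"fn": "apply_moves", "kwargs": {
  "moves": [
    [[-0.26,-0.97,-0.03,0,0,-0.26],[-0.26,-0.97,-0.03,0,0,-0.26],[-0.26,-0.97,-0.03,0,0,-0.26],[-0.26,-0.97,-0.03,0,0,-0.26],[-0.26,-0.97,-0.03,0,0,-0.26],[-0.26,-0.97,-0.03,0,0,-0.26],[-0.26,-0.97,-0.03,0.05,0,-0.26],[0,0,0,0,0,0]]
  ]
}}

```text
time: 21.3
ee_pos: [0.4792, -0.1614, 0.2854]
eef_rot: [[0.299, 0.707, 0.641], [0.302, -0.708, 0.639], [0.905, 0.002, -0.425]]
wrist_force: [-0.5, -0.5, -2.1]
gripper_width: 0.058
grip_force: 86.1
```

>>> {"fn": "apply_moves", "kwargs": {
  "moves": [
    [[0,0,-1,0,0,0],[0,0,-1,0,0,0],[0,0,-1,0,0,0],[0,0,-1,0,0,0],[0,0,-1,0,0,0],[0,0,-1,0,0,0],[0,0,-1,0,0,0],[0,0,-1,0,0,0],[0,0,-1,0,0,0],[0,0,-1,0,0,0],[0,0,0,0,0,0],[0,0,0,0,0,0]]
  ]
}}

```text
time: 22.3
ee_pos: [0.4793, -0.1584, 0.0853]
eef_rot: [[0.298, 0.709, 0.639], [0.3, -0.705, 0.643], [0.906, -0.0, -0.423]]
wrist_force: [-0.4, 0.2, -0.9]
gripper_width: 0.0579
grip_force: 86.1
```

Run:
```python
from pl import *
s=arm.state();p,R=start();print(p,s['wrist_force'],s['time'])
gp=np.load('grip.npz')['p'];print((p-gp).round(4));print('beaker',(p+R@OFF).round(4),'axis',(R@RG.T@[0,0,1]).round(3))
import cv2
from h import *
t,w,sd=pickle.load(open('after.pkl','rb'))
for n,c,(r0,r1,c0,c1) in(('top',t,(140,200,80,138)),('side',sd,(225,275,185,262))):
    h=cv2.cvtColor(c['frame'],cv2.COLOR_BGR2HSV);m=np.zeros(h.shape[:2],np.uint8)
    m[r0:r1,c0:c1]=((h[r0:r1,c0:c1,0]<20)&(h[r0:r1,c0:c1,1]>130)&(h[r0:r1,c0:c1,2]>150))
    if n=='side': # keep thin ring component
        k,l,st,ce=cv2.connectedComponentsWithStats(m,connectivity=8);print(st.tolist())
    q=cv2.findNonZero(m);e=cv2.fitEllipse(cv2.convexHull(q));print(n,len(q),e,onz(c,*e[0],.175).round(4))
h=cv2.cvtColor(t['frame'],cv2.COLOR_BGR2HSV)
m=((h[:,:,0]>100)&(h[:,:,0]<128)&(h[:,:,1]>150)&(h[:,:,2]>110)).astype(np.uint8);m[:,:285]=0;m[:,345:]=0;m[180:]=0
k,l,st,ce=cv2.connectedComponentsWithStats(m)
for i in range(1,k):
    if st[i,4]>10: print(st[i].tolist(),ce[i].round(1),onz(t,*ce[i],.102).round(4),onz(t,*ce[i],.05).round(4))
```

```text
[ 0.47930678 -0.1584265   0.0852748 ] [-0.44078407  0.23970284 -0.89053768] 22.3
[0.0007 0.0037 0.0296]
beaker [ 0.4357 -0.1983  0.0345] axis [ 0.003 -0.005  1.   ]
top 289 ((104.0289306640625, 165.3546142578125), (49.14604568481445, 64.21012878417969), 138.11569213867188) [0.6212 0.3251 0.175 ]
[[0, 0, 512, 384, 196222], [185, 227, 12, 33, 214], [199, 228, 2, 4, 4], [198, 233, 1, 1, 1], [197, 233, 54, 34, 166], [197, 236, 1, 1, 1]]
side 386 ((209.71434020996094, 246.02195739746094), (38.92237854003906, 81.98503112792969), 97.83208465576172) [0.6417 0.304  0.175 ]
[313, 147, 14, 13, 131] [319.8 152.8] [ 0.6547 -0.2206  0.102 ] [ 0.6663 -0.2306  0.05  ]
[299, 159, 7, 7, 38] [302.2 161.8] [ 0.6315 -0.1726  0.102 ] [ 0.6419 -0.1801  0.05  ]
```

>>> {"fn": "apply_moves", "kwargs": {
  "moves": [
    [[0,-0.1,-0.5,0,0,0],[0,-0.05,-0.5,0,0,0],[0,0,-0.3,0,0,0],[0,0,-0.15,0,0,0],[0,0,0,0,0,0],[0,0,0,0,0,0]]
  ]
}}

```text
time: 22.8
ee_pos: [0.4793, -0.163, 0.0569]
eef_rot: [[0.298, 0.708, 0.64], [0.302, -0.706, 0.641], [0.906, 0.002, -0.424]]
wrist_force: [-0.3, 0.4, -1.8]
gripper_width: 0.0581
grip_force: 86.1
```

Run:
```python
from pl import *
s=arm.state();p,R=start();print(p,s['wrist_force'],s['time']);print('beaker',(p+R@OFF).round(4))
import cv2
from h import *
t,w,sd=pickle.load(open('after.pkl','rb'))
for n,c,(r0,r1,c0,c1) in(('top',t,(140,200,80,138)),('side',sd,(225,275,185,262))):
    h=cv2.cvtColor(c['frame'],cv2.COLOR_BGR2HSV);m=np.zeros(h.shape[:2],np.uint8)
    m[r0:r1,c0:c1]=((h[r0:r1,c0:c1,0]<20)&(h[r0:r1,c0:c1,1]>130)&(h[r0:r1,c0:c1,2]>150))
    k,l,st,ce=cv2.connectedComponentsWithStats(m,connectivity=8)
    i=[i for i in range(1,k) if st[i,2]>30];print(n,st[1:].tolist())
    for j in i:
        q=cv2.findNonZero((l==j).astype(np.uint8));e=cv2.fitEllipse(cv2.convexHull(q));print(n,len(q),e,onz(c,*e[0],.173).round(4))
# lid flange outline in top: light grey disc; rim edge vs cork
f=t['frame'];h=cv2.cvtColor(f,cv2.COLOR_BGR2HSV);m=((h[:,:,1]<60)&(h[:,:,2]>120)).astype(np.uint8);m[:,:280]=0;m[:,350:]=0;m[190:]=0;m[:125]=0
k,l,st,ce=cv2.connectedComponentsWithStats(m);j=1+np.argmax(st[1:,4]);q=cv2.findNonZero((l==j).astype(np.uint8));e=cv2.fitEllipse(cv2.convexHull(q));print('lid flange',st[j],e,onz(t,*e[0],.02).round(4))
```

```text
[ 0.47932859 -0.16295266  0.05689381] [-0.26082057  0.40692621 -1.80232485] 22.8
beaker [ 0.4357 -0.2029  0.0062]
top [[80, 140, 2, 19, 27], [84, 146, 50, 49, 262]]
top 262 ((108.29643249511719, 170.15142822265625), (47.78900146484375, 50.13470458984375), 50.53053665161133) [0.6093 0.3151 0.173 ]
side [[185, 227, 12, 33, 214], [199, 228, 2, 4, 4], [198, 233, 1, 1, 1], [197, 233, 54, 34, 166], [197, 236, 1, 1, 1]]
side 166 ((223.5679168701172, 249.81639099121094), (33.544960021972656, 52.76625442504883), 85.18805694580078) [0.6078 0.3118 0.173 ]
lid flange [ 291  136   49   47 1512] ((315.0657653808594, 159.17922973632812), (46.61177444458008, 48.103904724121094), 100.35865020751953) [ 0.6547 -0.2218  0.02  ]
```

>>> {"fn": "apply_moves", "kwargs": {
  "moves": [
    [[0,0,-0.05,0,0,0],[0,0,0,0,0,0]]
  ]
}}

```text
time: 22.97
ee_pos: [0.4793, -0.1631, 0.0559]
eef_rot: [[0.298, 0.708, 0.641], [0.302, -0.706, 0.64], [0.906, 0.003, -0.424]]
wrist_force: [0.4, -0.2, -2.9]
gripper_width: 0.058
grip_force: 86.1
```

>>> {"fn": "apply_moves", "kwargs": {
  "moves": [
    [[0,0,0,0,0,0],[0,0,0,0,0,0],[0,0,0,0,0,0],[0,0,0,0,0,0],[0,0,0,0,0,0],[-0.59,-0.59,0.39,0,0,0],[-0.59,-0.59,0.39,0,0,0],[-0.59,-0.59,0.39,0,0,0],[-0.59,-0.59,0.39,0,0,0],[-0.59,-0.59,0.39,0,0,0],[-0.59,-0.59,0.39,0,0,0]]
  ],
  "fingers": 1
}}

```text
time: 23.88
ee_pos: [0.4078, -0.2343, 0.1029]
eef_rot: [[0.298, 0.708, 0.64], [0.302, -0.706, 0.64], [0.906, 0.002, -0.424]]
wrist_force: [0.3, 0.5, 0.1]
gripper_width: 0.0855
grip_force: 0.0
```

Run:
```python
from pl import *
from rig import imaging
import cv2
from h import *
s=arm.state();p,R=start();print(p,s['gripper_width'],s['wrist_force'],s['time'])
c=imaging.camera('top');f=c['frame']
m=(f.max(2)<45).astype(np.uint8)
g=cv2.cvtColor(f,cv2.COLOR_BGR2GRAY)
rp=proj(c,[.435,-.202,.11]);print('expected rim',rp)
x0,y0=int(rp[0])-22,int(rp[1])-22
roi=cv2.resize(g[y0:y0+44,x0:x0+44],None,fx=6,fy=6,interpolation=cv2.INTER_CUBIC)
ci=cv2.HoughCircles(roi,cv2.HOUGH_GRADIENT,1,30,param1=120,param2=25,minRadius=60,maxRadius=90)
if ci is not None:
  for q in ci[0][:3]:
    u=(q[0]+.5)/6-.5+x0;v=(q[1]+.5)/6-.5+y0;print(q,u,v,onz(c,u,v,.11).round(4))
# lid grasp feasibility: tool down, several yaws
L=np.array([.655,-.221,.008]);Vc=np.array([.6085,.3135,.175])
for y in range(-180,180,30):
    Rl=np.c_[[np.cos(D(y)),np.sin(D(y)),0],[np.sin(D(y)),-np.cos(D(y)),0],[0,0,-1]]
    off=np.array([0,0,-.050])  # real grasp ~50 behind..: tcp below grasp point
    q=[ik(P0+[0,0,.074-.054+h],Rl) for P0 in(L,Vc) for h in(0,.12)]
    print(y,[round(float(margin(k)),2) for k in q],Ro.from_matrix(Rl@R.T).as_rotvec().round(2))
```

```text
[ 0.407812   -0.23427034  0.10289743] 0.08547510361363797 [0.33244508 0.54467491 0.14450493] 23.8833
expected rim [317.48220222 236.03430521]
[137.5 128.5  76. ] 317.5 235.0 [ 0.4376 -0.2022  0.11  ]
-180 [0.79, 0.94, 1.05, 1.11] [-1.3  -0.54  2.04]
-150 [0.41, 0.41, 1.05, 1.11] [-1.25 -0.96  2.46]
-120 [-0.11, -0.11, 0.69, 0.69] [ 0.96  1.25 -2.46]
-90 [0.17, 0.17, 0.17, 0.17] [ 0.54  1.3  -2.05]
-60 [0.7, 0.7, -0.11, -0.11] [ 0.17  1.28 -1.61]
-30 [0.79, 0.98, 0.42, 0.42] [-0.16  1.2  -1.16]
0 [0.79, 0.98, 0.94, 0.94] [-0.44  1.07 -0.7 ]
30 [0.79, 0.98, 1.05, 1.11] [-0.69  0.9  -0.24]
60 [0.79, 0.98, 1.05, 1.11] [-0.9   0.69  0.23]
90 [0.79, 0.98, 1.05, 1.11] [-1.07  0.45  0.7 ]
120 [0.79, 0.98, 1.05, 1.11] [-1.2   0.16  1.16]
150 [0.79, 0.98, 1.05, 1.11] [-1.28 -0.17  1.61]
```

>>> {"fn": "apply_moves", "kwargs": {
  "moves": [
    [[0,0,0.5,0,0,0],[0,0,1,0,0,0],[0,0,1,0,0,0],[0,0,1,0,0,0],[0,0,1,0,0,0],[0,0,1,0,0,0],[0,0,1,0,0,0],[0,0,1,0,0,0],[0,0,1,0,0,0],[0,0,0,0,0,0]]
  ]
}}

```text
time: 24.77
ee_pos: [0.4094, -0.2341, 0.2765]
eef_rot: [[0.294, 0.709, 0.641], [0.307, -0.705, 0.639], [0.905, 0.009, -0.425]]
wrist_force: [-0.5, -1.1, -0.4]
gripper_width: 0.0855
grip_force: 0.0
```

```bash
cat >> pl.py <<'E'
L=np.array([.655,-.221,.008]);Vc=np.array([.6085,.3135,.175])
def down(y): return np.c_[[np.cos(D(y)),np.sin(D(y)),0],[np.sin(D(y)),-np.cos(D(y)),0],[0,0,-1]]
E
python3 - <<'E'
from pl import *
p,R=start();print(p)
a=seg(p,R,np.r_[L[:2],.18],down(108),None,'toLid'); a=seg(*a,np.r_[L[:2],.02],down(108),None,'down')
a=seg(*a,np.r_[L[:2],.26],down(108),None,'up');a=seg(*a,np.r_[Vc[:2],.26],down(108),None,'carry')
E
```

```text
[ 0.40942051 -0.23407981  0.2765229 ]
toLid rows 15 share [0.819, 0.044, -0.322] [-0.958, 0.236, 0.806] minmargin 0.60 at 0 speed 0.30 end [0.655, -0.221, 0.18] q [-0.4, 0.22, 1.57, -0.0, 1.35, -0.72]
down rows 9 share [0.0, 0.0, -0.889] [0.0, 0.0, 0.0] minmargin 0.78 at 9 speed 0.11 end [0.655, -0.221, 0.02] q [-0.4, 0.37, 1.67, 0.0, 1.1, -0.72]
up rows 13 share [0.0, 0.0, 0.923] [0.0, 0.0, 0.0] minmargin 0.78 at 0 speed 0.11 end [0.655, -0.221, 0.26] q [-0.4, 0.18, 1.48, 0.0, 1.48, -0.72]
carry rows 27 share [-0.086, 0.99, 0.0] [0.0, 0.0, 0.0] minmargin 1.08 at 14 speed 0.15 end [0.608, 0.314, 0.26] q [0.4, 0.17, 1.49, 0.0, 1.48, 0.08]
```

>>> {"fn": "apply_moves", "kwargs": {
  "moves": [
    [[0.82,0.04,-0.32,-0.96,0.24,0.81],[0.82,0.04,-0.32,-0.96,0.24,0.81],[0.82,0.04,-0.32,-0.96,0.24,0.81],[0.82,0.04,-0.32,-0.96,0.24,0.81],[0.82,0.04,-0.32,-0.96,0.24,0.81],[0.82,0.04,-0.32,-0.96,0.24,0.81],[0.82,0.04,-0.32,-0.96,0.24,0.81],[0.82,0.05,-0.32,-0.96,0.24,0.81],[0.82,0.05,-0.32,-0.96,0.24,0.81],[0.82,0.05,-0.32,-0.96,0.24,0.81],[0.82,0.05,-0.32,-0.96,0.24,0.81],[0.82,0.05,-0.32,-0.96,0.24,0.81]]
  ]
}}

```text
time: 25.77
ee_pos: [0.606, -0.2221, 0.1944]
eef_rot: [[-0.126, 0.99, 0.069], [0.97, 0.108, 0.217], [0.207, 0.095, -0.974]]
wrist_force: [-0.1, -0.7, -0.5]
gripper_width: 0.085
grip_force: 0.0
```

>>> {"fn": "apply_moves", "kwargs": {
  "moves": [
    [[0.82,0.05,-0.32,-0.95,0.24,0.8],[0.82,0.05,-0.32,-0.95,0.24,0.8],[0.8,0.05,-0.32,-0.95,0.22,0.8],[0,0,0,0,0,0],[0,0,0,0,0,0],[0,0,0,0,0,0]]
  ]
}}

```text
time: 26.27
ee_pos: [0.6533, -0.2194, 0.1752]
eef_rot: [[-0.303, 0.953, -0.007], [0.953, 0.303, 0.0], [0.003, -0.006, -1.0]]
wrist_force: [0.2, -0.4, 0.5]
gripper_width: 0.0852
grip_force: 0.0
```

```bash
cat >> h.py <<'E'
def fishz(c,u,v,z):
    a=(np.array([u,v])-c['K'][:2,2])/c['K'][0,0];th=np.hypot(*a)
    d=c['R'].T@np.r_[np.sin(th)*a/max(th,1e-9),np.cos(th)];o=-c['R'].T@c['t'];return o+d*(z-o[2])/d[2]
E
python3 - <<'E'
from pl import *
from rig import imaging
import cv2
from h import *
p,R=start();s=arm.state();print(p,s['time'])
seg(p,R,np.r_[L[:2],.02],down(108),None,'down')
c=imaging.camera('wrist');cv2.imwrite('pics/w_lid.png',c['frame'])
h=cv2.cvtColor(c['frame'],cv2.COLOR_BGR2HSV)
m=((h[:,:,0]>100)&(h[:,:,0]<128)&(h[:,:,1]>150)&(h[:,:,2]>90)).astype(np.uint8)
k,l,st,ce=cv2.connectedComponentsWithStats(m)
print('exp',fish(c,[.655,-.221,.102]))
for i in range(1,k):
    if st[i,4]>60: print(st[i].tolist(),ce[i].round(1),fishz(c,*ce[i],.102).round(4))
E
```

```text
[ 0.65333892 -0.21940768  0.17520652] 26.2667
down rows 8 share [0.01, -0.01, -0.97] [-0.001, -0.011, 0.011] minmargin 0.78 at 8 speed 0.12 end [0.655, -0.221, 0.02] q [-0.4, 0.37, 1.67, -0.0, 1.1, -0.72]
exp [252.83614828 190.51391926]
[233, 170, 38, 58, 1455] [251.4 195. ] [ 0.6551 -0.2254  0.102 ]
```

>>> {"fn": "apply_moves", "kwargs": {
  "moves": [
    [[0.02,-0.02,-1,0,-0.05,0.05],[0.02,-0.02,-1,0,-0.04,0.04],[0.02,-0.02,-1,0,0,0],[0.02,-0.02,-1,0,0,0],[0,0,-1,0,0,0],[0,0,-0.8,0,0,0],[0,0,-0.7,0,0,0],[0,0,-0.6,0,0,0],[0,0,-0.5,0,0,0],[0,0,-0.15,0,0,0],[0,0,0,0,0,0],[0,0,0,0,0,0]]
  ]
}}

```text
time: 27.32
ee_pos: [0.6561, -0.222, 0.0221]
eef_rot: [[-0.309, 0.951, 0.003], [0.951, 0.309, -0.001], [-0.002, 0.003, -1.0]]
wrist_force: [0.0, 0.0, 0.6]
gripper_width: 0.0853
grip_force: 0.0
```

>>> {"fn": "apply_moves", "kwargs": {
  "moves": [
    [[0,0,0,0,0,0],[0,0,0,0,0,0],[0,0,0,0,0,0],[0,0,0,0,0,0],[0,0,0,0,0,0],[0,0,0,0,0,0],[0,0,0,0,0,0],[0,0,0,0,0,0],[0,0,0,0,0,0]]
  ],
  "fingers": 0,
  "squeeze": 50
}}

```text
time: 28.07
ee_pos: [0.6558, -0.222, 0.0223]
eef_rot: [[-0.309, 0.951, 0.003], [0.951, 0.309, -0.001], [-0.002, 0.002, -1.0]]
wrist_force: [-1.9, 0.7, 5.9]
gripper_width: 0.0349
grip_force: 50.7
```

Run:
```python
from pl import *
p,R=start();s=arm.state();print(p,s['time'],s['gripper_width'])
np.savez('lid.npz',p=p,R=R)
```

```text
[ 0.65582798 -0.2220351   0.02226952] 28.0667 0.03491234325620921
```

>>> {"fn": "apply_moves", "kwargs": {
  "moves": [
    [[0,0,0.3,0,0,0],[0,0,0.7,0,0,0],[0,0,1,0,0,0],[0,0,1,0,0,0],[0,0,1,0,0,0],[0,0,1,0,0,0],[0,0,1,0,0,0],[0,0,1,0,0,0],[0,0,1,0,0,0],[0,0,1,0,0,0],[0,0,1,0,0,0],[0,0,1,0,0,0]]
  ],
  "squeeze": 60
}}

```text
time: 29.07
ee_pos: [0.655, -0.2212, 0.2416]
eef_rot: [[-0.309, 0.951, 0.001], [0.951, 0.309, 0.0], [-0.0, 0.001, -1.0]]
wrist_force: [0.6, -0.0, -5.6]
gripper_width: 0.0347
grip_force: 60.4
```

>>> {"fn": "apply_moves", "kwargs": {
  "moves": [
    [[0,0.3,1,0,0,0],[-0.04,0.6,0.3,0,0,0],[-0.09,1,0,0,0,0],[-0.09,1,0,0,0,0],[-0.09,1,0,0,0,0],[-0.09,1,0,0,0,0],[-0.09,1,0,0,0,0],[-0.09,1,0,0,0,0],[-0.09,1,0,0,0,0],[-0.09,1,0,0,0,0],[-0.09,1,0,0,0,0],[-0.09,1,0,0,0,0]]
  ]
}}

```text
time: 30.07
ee_pos: [0.6356, -0.0018, 0.2658]
eef_rot: [[-0.31, 0.951, -0.0], [0.951, 0.31, -0.0], [-0.0, -0.0, -1.0]]
wrist_force: [0.4, -0.6, -5.0]
gripper_width: 0.0348
grip_force: 60.7
```

>>> {"fn": "apply_moves", "kwargs": {
  "moves": [
    [[-0.09,1,0,0,0,0],[-0.09,1,0,0,0,0],[-0.09,1,0,0,0,0],[-0.09,1,0,0,0,0],[-0.09,1,0,0,0,0],[-0.09,1,0,0,0,0],[-0.09,1,0,0,0,0],[-0.09,1,0,0,0,0],[-0.09,1,0,0,0,0],[-0.09,1,0,0,0,0],[-0.09,1,0,0,0,0],[-0.09,1,0,0,0,0]]
  ]
}}

```text
time: 31.07
ee_pos: [0.6137, 0.2378, 0.2658]
eef_rot: [[-0.31, 0.951, -0.0], [0.951, 0.31, -0.001], [-0.001, -0.001, -1.0]]
wrist_force: [0.2, 0.0, -5.3]
gripper_width: 0.0348
grip_force: 60.7
```

Run:
```python
from pl import *
from rig import imaging
import cv2
from h import *
p,R=start();s=arm.state();print(p,s['time'],s['gripper_width'],s['wrist_force'],s['grip_force'])
w=imaging.camera('wrist');t=imaging.camera('top');sd=imaging.camera('side');pickle.dump((t,w,sd),open('lidup.pkl','wb'))
for n,c in(('t',t),('w',w),('s',sd)): cv2.imwrite(f'pics/lu_{n}.png',c['frame'])
# O-ring & lid flange in each view
for n,c,(r0,r1,c0,c1) in(('top',t,(135,205,82,160)),('side',sd,(225,275,198,262))):
    h=cv2.cvtColor(c['frame'],cv2.COLOR_BGR2HSV);m=np.zeros(h.shape[:2],np.uint8)
    m[r0:r1,c0:c1]=((h[r0:r1,c0:c1,0]<20)&(h[r0:r1,c0:c1,1]>130)&(h[r0:r1,c0:c1,2]>150))
    k,l,st,ce=cv2.connectedComponentsWithStats(m,connectivity=8);print(n,[x.tolist() for x in st[1:] if x[4]>8])
lz=p[2]-.022+.008; print('lid z',lz,'exp lid px side',proj(sd,[p[0],p[1],lz+.012]),'top',proj(t,[p[0],p[1],lz+.012]))
seg(p,R,np.r_[Vc[:2],.26],R,None,'rest')
```

```text
[0.61369722 0.23781256 0.26576995] 31.0667 0.03478531546097934 [ 0.15236957  0.01640059 -5.2559162 ] 60.70656180381775
top [[146, 135, 14, 4, 39]]
side [[198, 233, 53, 34, 168]]
lid z 0.2517699477179092 exp lid px side [224.83763156 199.00562591] top [127.5466449  160.00161357]
rest rows 4 share [-0.065, 0.946, -0.072] [0.0, 0.0, 0.0] minmargin 1.13 at 0 speed 0.13 end [0.608, 0.314, 0.26] q [0.4, 0.17, 1.49, -0.0, 1.48, 0.08]
```

Run:
```python
from pl import *
import cv2
from h import *
from scipy.optimize import least_squares
t,w,sd=pickle.load(open('after.pkl','rb'));t2,w2,s2=pickle.load(open('lidup.pkl','rb'));d=pickle.load(open('cams.pkl','rb'))
for n,c,fn in(('top',t,onz),('top0',d['top'],onz),('side',sd,onz),('side2',s2,onz),('w',w,fishz),('w2',w2,fishz)):
    h=cv2.cvtColor(c['frame'],cv2.COLOR_BGR2HSV);m=(h[:,:,0]<20)&(h[:,:,1]>120)&(h[:,:,2]>140)
    v,u=np.nonzero(m);X=np.array([fn(c,a,b,.175)[:2] for a,b in zip(u,v)])
    r=np.hypot(*(X-Vc[:2]).T);k=(r<.070)&(r>.048);X=X[k]
    if len(X)<20: print(n,len(X));continue
    o=least_squares(lambda q:np.hypot(X[:,0]-q[0],X[:,1]-q[1])-q[2],[*Vc[:2],.06],loss='soft_l1',f_scale=.001)
    res=np.abs(o.fun);an=np.degrees(np.arctan2(*(X-o.x[:2]).T[::-1]));print(n,len(X),o.x.round(4),'med',np.median(res).round(4),'ang bins',np.histogram(an,8,(-180,180))[0])
```

```text
top 281 [0.6095 0.3141 0.0588] med 0.0012 ang bins [40 34 33 38 35 32 35 34]
top0 273 [0.6096 0.3143 0.0587] med 0.0011 ang bins [41 29 31 37 35 32 33 35]
side 181 [0.6077 0.3113 0.0588] med 0.001 ang bins [20 23 21 21 22 25 23 26]
side2 187 [0.6077 0.3114 0.0588] med 0.001 ang bins [20 23 25 20 24 25 24 26]
w 139 [0.6089 0.3146 0.0591] med 0.0008 ang bins [29 23 22 20  6  2 12 25]
w2 1064 [0.6084 0.3135 0.0588] med 0.0009 ang bins [173   0   0  77 202 203 195 214]
```

>>> {"fn": "apply_moves", "kwargs": {
  "moves": [
    [[-0.06,1,0,0,0,0],[-0.06,1,0,0,0,0],[-0.06,1,-0.1,0,0,0],[-0.06,0.5,-0.4,0,0,0],[0,0.26,-0.6,0,0,0],[0,0,-0.6,0,0,0],[0,0,-0.6,0,0,0],[0,0,-0.4,0,0,0],[0,0,-0.3,0,0,0],[0,0,0,0,0,0],[0,0,0,0,0,0],[0,0,0,0,0,0]]
  ]
}}

```text
time: 32.22
ee_pos: [0.611, 0.3112, 0.2084]
eef_rot: [[-0.309, 0.951, 0.004], [0.951, 0.309, -0.0], [-0.002, 0.003, -1.0]]
wrist_force: [0.9, 0.1, -4.4]
gripper_width: 0.035
grip_force: 61.0
```

Run:
```python
from pl import *
from rig import imaging
import cv2
from h import *
from scipy.optimize import least_squares
p,R=start();s=arm.state();print(p,s['time'],s['wrist_force'])
print('to go',(np.array([.609,.313,.189])-p)/.02)
sd=imaging.camera('side');t=imaging.camera('top');pickle.dump((t,sd),open('near.pkl','wb'))
print('side exp lid center',proj(sd,[p[0],p[1],p[2]-.014+.012]))
cv2.imwrite('pics/near_s.png',sd['frame'])
```

```text
[0.6110101  0.31122749 0.20835406] 32.2167 [ 0.94711212  0.09679436 -4.44905209]
to go [-0.10050475  0.08862539 -0.96770293]
side exp lid center [221.50449724 238.01520869]
```

>>> {"fn": "apply_moves", "kwargs": {
  "moves": [
    [[-0.1,0.09,-0.25,0,0,0],[0,0,-0.2,0,0,0],[0,0,-0.15,0,0,0],[0,0,-0.1,0,0,0],[0,0,0,0,0,0],[0,0,0,0,0,0]]
  ]
}}

```text
time: 32.82
ee_pos: [0.6083, 0.3132, 0.193]
eef_rot: [[-0.309, 0.951, 0.002], [0.951, 0.309, -0.001], [-0.002, 0.001, -1.0]]
wrist_force: [-0.1, -0.1, -4.7]
gripper_width: 0.0347
grip_force: 61.0
```

>>> {"fn": "apply_moves", "kwargs": {
  "moves": [
    [[0,0,-0.06,0,0,0],[0,0,-0.06,0,0,0],[0,0,0,0,0,0],[0,0,0,0,0,0]]
  ]
}}

```text
time: 33.15
ee_pos: [0.6084, 0.3132, 0.191]
eef_rot: [[-0.309, 0.951, 0.002], [0.951, 0.309, -0.001], [-0.002, 0.002, -1.0]]
wrist_force: [-0.3, -0.4, -5.4]
gripper_width: 0.0346
grip_force: 61.0
```

>>> {"fn": "apply_moves", "kwargs": {
  "moves": [
    [[0,0,-0.05,0,0,0],[0,0,0,0,0,0],[0,0,0,0,0,0]]
  ]
}}

```text
time: 33.4
ee_pos: [0.6084, 0.3132, 0.1899]
eef_rot: [[-0.309, 0.951, 0.002], [0.951, 0.309, -0.001], [-0.002, 0.002, -1.0]]
wrist_force: [0.5, -0.3, -4.6]
gripper_width: 0.0348
grip_force: 61.0
```

>>> {"fn": "apply_moves", "kwargs": {
  "moves": [
    [[0,0,-0.04,0,0,0],[0,0,0,0,0,0],[0,0,0,0,0,0]]
  ]
}}

```text
time: 33.65
ee_pos: [0.6085, 0.3133, 0.1894]
eef_rot: [[-0.309, 0.951, 0.003], [0.951, 0.309, -0.001], [-0.002, 0.002, -1.0]]
wrist_force: [0.9, -0.2, -3.9]
gripper_width: 0.0344
grip_force: 61.0
```

>>> {"fn": "apply_moves", "kwargs": {
  "moves": [
    [[0,0,-0.04,0,0,0],[0,0,0,0,0,0],[0,0,0,0,0,0]]
  ]
}}

```text
time: 33.9
ee_pos: [0.6086, 0.3133, 0.1894]
eef_rot: [[-0.309, 0.951, 0.003], [0.951, 0.309, -0.001], [-0.002, 0.003, -1.0]]
wrist_force: [-0.7, -0.4, -0.3]
gripper_width: 0.035
grip_force: 61.5
```

The lid's weight is now on the flange. Release and rise.

>>> {"fn": "apply_moves", "kwargs": {
  "moves": [
    [[0,0,0,0,0,0],[0,0,0,0,0,0],[0,0,0,0,0,0],[0,0,0,0,0,0],[0,0,0,0,0,0],[0,0,0,0,0,0]]
  ],
  "fingers": 1
}}

```text
time: 34.4
ee_pos: [0.6085, 0.3133, 0.1886]
eef_rot: [[-0.309, 0.951, 0.003], [0.951, 0.309, -0.001], [-0.002, 0.002, -1.0]]
wrist_force: [-0.8, -0.7, 0.1]
gripper_width: 0.0854
grip_force: 0.0
```

>>> {"fn": "apply_moves", "kwargs": {
  "moves": [
    [[0,0,0.4,0,0,0],[0,0,0.8,0,0,0],[0,0,1,0,0,0],[0,0,1,0,0,0],[0,0,1,0,0,0],[0,0,1,0,0,0],[0,0,1,0,0,0],[-0.5,0,1,0,0,0],[-1,0,0.5,0,0,0],[-1,0,0,0,0,0],[-1,0,0,0,0,0],[-1,0,0,0,0,0]]
  ]
}}

```text
time: 35.4
ee_pos: [0.5177, 0.3132, 0.3436]
eef_rot: [[-0.309, 0.951, 0.004], [0.951, 0.309, -0.0], [-0.001, 0.003, -1.0]]
wrist_force: [-0.5, 0.2, -0.2]
gripper_width: 0.0855
grip_force: 0.0
```

>>> {"fn": "apply_moves", "kwargs": {
  "moves": [
    [[-1,0,0,0,0,0],[-1,0,0,0,0,0],[-1,0,0,0,0,0],[-1,0,0,0,0,0],[0,0,0,0,0,0],[0,0,0,0,0,0]]
  ]
}}

```text
time: 35.9
ee_pos: [0.4381, 0.3134, 0.3437]
eef_rot: [[-0.31, 0.951, 0.004], [0.951, 0.31, 0.0], [-0.001, 0.004, -1.0]]
wrist_force: [0.8, 0.9, 0.7]
gripper_width: 0.0855
grip_force: 0.0
```

Run:
```python
from pl import *
from rig import imaging
import cv2
from h import *
from scipy.optimize import least_squares
s=arm.state();print(s['ee_pos'],s['time'],s['wrist_force'],s['gripper_width'])
t=imaging.camera('top');sd=imaging.camera('side')
for n,c in(('t',t),('s',sd)): cv2.imwrite(f'pics/fin_{n}.png',c['frame'])
for n,c,r in(('top',t,(130,200,75,160)),('side',sd,(150,270,190,270))):
    h=cv2.cvtColor(c['frame'],cv2.COLOR_BGR2HSV);m=np.zeros(h.shape[:2],np.uint8)
    a,b,e,f=r;hh=h[a:b,e:f]
    m[a:b,e:f]=(hh[:,:,0]>100)&(hh[:,:,0]<128)&(hh[:,:,1]>150)&(hh[:,:,2]>110)
    k,l,st,ce=cv2.connectedComponentsWithStats(m)
    print(n,'exp stopper top',proj(c,[*Vc[:2],.269]).round(1))
    for i in range(1,k):
        if st[i,4]>15: print(st[i].tolist(),ce[i].round(1),onz(c,*ce[i],.269 if n=='top' else .26).round(4))
    # lid flange: pale pixels mapped onto lid flange top plane
    v,u=np.nonzero((h[:,:,1]<70)&(h[:,:,2]>110));X=np.array([onz(c,x,y,.187)[:2] for x,y in zip(u,v)])
    rr=np.hypot(*(X-Vc[:2]).T);an=np.degrees(np.arctan2(*(X-Vc[:2]).T[::-1]))
    print('outer radius by angle',[round(float(np.percentile(rr[(rr<.085)&(abs((an-q+180)%360-180)<15)],98)),4) if ((rr<.085)&(abs((an-q+180)%360-180)<15)).sum()>5 else None for q in range(-180,180,30)])
```

```text
[0.43805053 0.31339678 0.34368226] 35.9 [0.78840119 0.93545274 0.67374618] 0.08554591344114428
top exp stopper top [ 92.4 162.7]
[82, 137, 78, 20, 445] [116.  141.8] [0.6545 0.2623 0.269 ]
[86, 155, 15, 15, 178] [ 93.2 162. ] [0.6102 0.3116 0.269 ]
[80, 169, 7, 8, 46] [ 82.7 172.5] [0.5872 0.3342 0.269 ]
[78, 180, 82, 20, 497] [121.1 194.5] [0.5363 0.2487 0.269 ]
outer radius by angle [0.0676, 0.0751, 0.0818, 0.0788, 0.0699, 0.0701, 0.0809, 0.0687, 0.0687, 0.0679, 0.066, 0.0658]
side exp stopper top [221.  215.9]
[234, 193, 13, 13, 116] [240.4 198.3] [0.579  0.2256 0.26  ]
[214, 212, 15, 16, 137] [222. 219.] [0.6071 0.3122 0.26  ]
[221, 242, 9, 8, 58] [225.1 245.4] [0.584  0.4021 0.26  ]
outer radius by angle [0.0708, 0.0802, 0.0842, 0.0833, 0.0726, 0.0799, 0.0719, 0.0794, 0.0825, 0.0834, 0.0842, 0.0826]
```

The stopper appears within 2 mm of the vessel axis in both views and at the expected height. The beaker is standing on the mat and the robot is clear.

```bash
python3 -c "
from rig import job
print(job.sign_off())"
```

```text
the job is handed in; nothing more can be done
None
```

The job is handed in at about 36 s of the 67 s allowed: the rings are in the vessel, the empty beaker is upright on the mat and the lid is on the flange within about 2 mm of centre. These are my own camera checks (I did not count the rings one by one), and the sign-off gave no verdict.

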